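# Load a row of pots on the germination tray and run it in under the light

## Task

Stand the three single terracotta pots in a neat row on the tray of the germination light: one in the middle of each bay, upright and pushed back until it touches the tray's back fence, while the tray is still locked out. Then pull up the black lock knob, twist it clockwise until it finds its rest notch and let it down there, so that it stays up by itself, and push the tray by its handle fully home under the light hood with the row still in order. Do not tip the pots, and leave the other things on the bench where they are.

Things in the scene. Friction and masses are not known exactly. Their poses are not given: they have to be found in the camera images.
- pot_a_mid (a point): a small terracotta pot full of compost, 58 mm tall, round and tapering: 50 mm wide at the foot, 68 mm at the rim; it is taken across the rim from above. The point is at its centre, 29 mm above its foot; z is its upright axis. About 70 g. The three pots are alike and any pot may go into any bay
- pot_b_mid (a point): a small terracotta pot full of compost, 58 mm tall, round and tapering: 50 mm wide at the foot, 68 mm at the rim; it is taken across the rim from above. The point is at its centre, 29 mm above its foot; z is its upright axis. About 70 g. The three pots are alike and any pot may go into any bay
- pot_c_mid (a point): a small terracotta pot full of compost, 58 mm tall, round and tapering: 50 mm wide at the foot, 68 mm at the rim; it is taken across the rim from above. The point is at its centre, 29 mm above its foot; z is its upright axis. About 70 g. The three pots are alike and any pot may go into any bay
- bay_1 (a point): bay 1 of the tray (1 nearest the robot, 3 farthest; 72 mm apart along x): point on the tray's floor, 24 mm above the bench, under the centre of a pot that stands rightly: midway between the ribs (3 mm thick, 11 mm high), touching the back fence. x along the row, y away from the fence towards the open front and the handle, z up
- bay_2 (a point): bay 2 of the tray (1 nearest the robot, 3 farthest; 72 mm apart along x): point on the tray's floor, 24 mm above the bench, under the centre of a pot that stands rightly: midway between the ribs (3 mm thick, 11 mm high), touching the back fence. x along the row, y away from the fence towards the open front and the handle, z up
- bay_3 (a point): bay 3 of the tray (1 nearest the robot, 3 farthest; 72 mm apart along x): point on the tray's floor, 24 mm above the bench, under the centre of a pot that stands rightly: midway between the ribs (3 mm thick, 11 mm high), touching the back fence. x along the row, y away from the fence towards the open front and the handle, z up
- fence_mid (a point): middle of the back fence's top edge, 16 mm above the tray's floor; moves with the tray, axes as for the bays; its face looks to +y, and a pot pushed towards -y meets it with its tapered flank, low down. The white light hood's open edge (hood 210 mm high) stands 65 mm beyond it (-y) while the tray is out
- tray_handle (a point): middle of the tray's handle, a level round steel bar 9 mm thick and 70 mm long, along the bays' x, 52 mm above the bench, free below; two arms run from its ends to the tray. Axes as for the bays. The handle moves with the tray, towards -y
- tray (a joint): how far the tray has been pushed in (towards the bays' -y), m: 0 = out for loading, locked by the knob's pin; 0.135 = fully home against the buffers under the hood. It slides with about 2 N and stays where it is left
- knob_grip (a point): the black round lock knob (spring plunger), 28 mm wide, 30 mm tall; the point is on its upright axis at half its height, 106 mm above the bench when down. It stands on a steel bridge beside the handle, on bay 3's side, and does not move along with the tray
- plunger (a joint): how far the knob is pulled straight up, m: 0 = down, tray locked; 0.0145 = end of stroke. The spring pulls down with 6 N (down) to 10 N (up). A cross pin under the knob runs in a steel collar: it turns past the collar's land only when lifted 0.013 or more; let down in the rest notch it stays at 0.010 and the tray is free; let down before the notch it drops or stands on the land at 0.0125
- knob (a joint): turn of the knob, rad, clockwise seen from above positive, 0 at the start. The rest notch lies clockwise, somewhere between 0.8 and 1.45 from the start, different each time and not given; a firm wall at its far side stops the turn and can be felt (0.1 to 0.3 N m): let the knob down with the pin against that wall. Anticlockwise it soon meets another wall
- stacked_pots: bystander: two empty terracotta pots nested in each other, taller than a single pot: 68 mm wide, 82 mm tall; origin under its foot
- seed_jar: bystander: glass seed jar, 52 mm wide, 69 mm tall; origin under its foot
- meter: bystander: small white climate meter, 42 x 62 mm, 58 mm tall, at the far edge of the bench; origin under its foot
Things that resemble listed ones, but are neither listed nor needed, are in the scene too. What is shaped like the part that bears pot_c_mid but blue is not meant.

How it is judged:
On the way, in this order (a step that is already met when the one before it is completed fails the run):
1. the three pots stand in a row, one in each bay against the fence, with the tray still locked out (((x of pot_a_mid in the frame of bay_1 between -0.007 and 0.007 m and y of pot_a_mid in the frame of bay_1 between -0.005 and 0.005 m and z of pot_a_mid in the frame of bay_1 between 0.024 and 0.034 m and angle between pot_a_mid's own z axis and vertical below 0.12 rad) or (x of pot_b_mid in the frame of bay_1 between -0.007 and 0.007 m and y of pot_b_mid in the frame of bay_1 between -0.005 and 0.005 m and z of pot_b_mid in the frame of bay_1 between 0.024 and 0.034 m and angle between pot_b_mid's own z axis and vertical below 0.12 rad) or (x of pot_c_mid in the frame of bay_1 between -0.007 and 0.007 m and y of pot_c_mid in the frame of bay_1 between -0.005 and 0.005 m and z of pot_c_mid in the frame of bay_1 between 0.024 and 0.034 m and angle between pot_c_mid's own z axis and vertical below 0.12 rad)) and ((x of pot_a_mid in the frame of bay_2 between -0.007 and 0.007 m and y of pot_a_mid in the frame of bay_2 between -0.005 and 0.005 m and z of pot_a_mid in the frame of bay_2 between 0.024 and 0.034 m and angle between pot_a_mid's own z axis and vertical below 0.12 rad) or (x of pot_b_mid in the frame of bay_2 between -0.007 and 0.007 m and y of pot_b_mid in the frame of bay_2 between -0.005 and 0.005 m and z of pot_b_mid in the frame of bay_2 between 0.024 and 0.034 m and angle between pot_b_mid's own z axis and vertical below 0.12 rad) or (x of pot_c_mid in the frame of bay_2 between -0.007 and 0.007 m and y of pot_c_mid in the frame of bay_2 between -0.005 and 0.005 m and z of pot_c_mid in the frame of bay_2 between 0.024 and 0.034 m and angle between pot_c_mid's own z axis and vertical below 0.12 rad)) and ((x of pot_a_mid in the frame of bay_3 between -0.007 and 0.007 m and y of pot_a_mid in the frame of bay_3 between -0.005 and 0.005 m and z of pot_a_mid in the frame of bay_3 between 0.024 and 0.034 m and angle between pot_a_mid's own z axis and vertical below 0.12 rad) or (x of pot_b_mid in the frame of bay_3 between -0.007 and 0.007 m and y of pot_b_mid in the frame of bay_3 between -0.005 and 0.005 m and z of pot_b_mid in the frame of bay_3 between 0.024 and 0.034 m and angle between pot_b_mid's own z axis and vertical below 0.12 rad) or (x of pot_c_mid in the frame of bay_3 between -0.007 and 0.007 m and y of pot_c_mid in the frame of bay_3 between -0.005 and 0.005 m and z of pot_c_mid in the frame of bay_3 between 0.024 and 0.034 m and angle between pot_c_mid's own z axis and vertical below 0.12 rad)) and value of joint tray below 0.006 m and value of joint plunger below 0.004 m and linear speed of each of pot_a, pot_b, pot_c below 0.01 m/s), for 0.2 s.
2. the knob is parked up in its rest notch and let go, the tray not yet pushed (value of joint plunger between 0.008 and 0.0115 m and value of joint knob above 0.7 rad and value of joint tray below 0.02 m and contact force between the fingers and knob below 0.05 N), for 0.3 s.
At the end, for the whole second after the job is handed in: the tray is fully home (within 5 mm of its stop) with the three pots upright and at rest, one in each bay, within 7 mm of the bay's middle and within 5 mm of touching the fence; the lock knob stands parked in its rest notch (lifted 8 to 11.5 mm, turned more than 0.7 rad) (((x of pot_a_mid in the frame of bay_1 between -0.007 and 0.007 m and y of pot_a_mid in the frame of bay_1 between -0.005 and 0.005 m and z of pot_a_mid in the frame of bay_1 between 0.024 and 0.034 m and angle between pot_a_mid's own z axis and vertical below 0.12 rad) or (x of pot_b_mid in the frame of bay_1 between -0.007 and 0.007 m and y of pot_b_mid in the frame of bay_1 between -0.005 and 0.005 m and z of pot_b_mid in the frame of bay_1 between 0.024 and 0.034 m and angle between pot_b_mid's own z axis and vertical below 0.12 rad) or (x of pot_c_mid in the frame of bay_1 between -0.007 and 0.007 m and y of pot_c_mid in the frame of bay_1 between -0.005 and 0.005 m and z of pot_c_mid in the frame of bay_1 between 0.024 and 0.034 m and angle between pot_c_mid's own z axis and vertical below 0.12 rad)) and ((x of pot_a_mid in the frame of bay_2 between -0.007 and 0.007 m and y of pot_a_mid in the frame of bay_2 between -0.005 and 0.005 m and z of pot_a_mid in the frame of bay_2 between 0.024 and 0.034 m and angle between pot_a_mid's own z axis and vertical below 0.12 rad) or (x of pot_b_mid in the frame of bay_2 between -0.007 and 0.007 m and y of pot_b_mid in the frame of bay_2 between -0.005 and 0.005 m and z of pot_b_mid in the frame of bay_2 between 0.024 and 0.034 m and angle between pot_b_mid's own z axis and vertical below 0.12 rad) or (x of pot_c_mid in the frame of bay_2 between -0.007 and 0.007 m and y of pot_c_mid in the frame of bay_2 between -0.005 and 0.005 m and z of pot_c_mid in the frame of bay_2 between 0.024 and 0.034 m and angle between pot_c_mid's own z axis and vertical below 0.12 rad)) and ((x of pot_a_mid in the frame of bay_3 between -0.007 and 0.007 m and y of pot_a_mid in the frame of bay_3 between -0.005 and 0.005 m and z of pot_a_mid in the frame of bay_3 between 0.024 and 0.034 m and angle between pot_a_mid's own z axis and vertical below 0.12 rad) or (x of pot_b_mid in the frame of bay_3 between -0.007 and 0.007 m and y of pot_b_mid in the frame of bay_3 between -0.005 and 0.005 m and z of pot_b_mid in the frame of bay_3 between 0.024 and 0.034 m and angle between pot_b_mid's own z axis and vertical below 0.12 rad) or (x of pot_c_mid in the frame of bay_3 between -0.007 and 0.007 m and y of pot_c_mid in the frame of bay_3 between -0.005 and 0.005 m and z of pot_c_mid in the frame of bay_3 between 0.024 and 0.034 m and angle between pot_c_mid's own z axis and vertical below 0.12 rad)) and value of joint tray above 0.13 m and value of joint plunger between 0.008 and 0.0115 m and value of joint knob above 0.7 rad and linear speed of each of pot_a, pot_b, pot_c below 0.01 m/s and velocity of joint tray below 0.01 m/s).
It fails at once if a pot tips more than 30 degrees (angle between any of pot_a_mid, pot_b_mid, pot_c_mid's own z axis and vertical above 0.52 rad).
It fails at once if a bystander (stacked pots, seed jar, climate meter) is pushed more than 3 cm from its place or knocked over (distance of any of stacked_pots, seed_jar, meter from where it was at the start of the episode above 0.03 m or angle between any of stacked_pots, seed_jar, meter's own z axis and vertical above 0.5 rad).
It also fails if it takes over 72 s, if anything falls off the work surface, if the arm or the gripper's body presses on something with over 40 N, if the wrist force passes 120 N, or if a joint passes its speed limit or range.

## Robot

A 6-joint arm with a two-finger parallel gripper is mounted at the origin on the work surface; the furniture and walls round the work are solid. World frame = base frame: x ahead of the robot, y to its left, z up, the work surface at z = 0. Lengths are in m, angles in rad, forces in N, time in s.
With the tool pointing down it reaches from about 0.3 to 0.95 m from the base axis. Payload 3.1 kg.
Tool frame: the origin (TCP) lies at the very end of the fingers, on their centre line; the grasp point (between the pads) lies 19 mm behind it (env.grasp_offset is the distance from the TCP to the grasp point, in m); z points along the fingers, y is the line along which they close (so a half turn about z gives the same grasp; the last joint's range is limited). The gripper opens to 85 mm and grips with 20 to 120 N. Pads are 22 mm wide; open, the fingers measure 114 mm over their backs; the gripper's body (76 mm by 85 mm) begins 54 mm behind the grasp point. The pads swing forward as they close: fully open they stand 13 mm farther back than shut.
Start: joints at [-1.329, 0.308, 1.634, -0, 1.2, -0.07], TCP at [0.192, -0.595, 0.231] pointing down, gripper open.
Joint ranges: [-3.06, 3.06], [-0.79, 1.96], [0.05, 2.63], [-1.19, 4.34], [0.05, 2.64], [-2.94, 2.94]. Speed limits (rad/s): [2.79, 2.79, 3.14, 3.14, 3.14, 3.14].

## Interface

Orientations are given as a unit quaternion [w, x, y, z].
In Python, from cell import sensors, imaging, workorder, env gives the robot as it stands. The module is installed in compiled form; this text tells all that it offers.
- The arm moves only by the tool move_arm, never from a script. Its argument "deltas" is a list of rows, each an object of numbers: "tx", "ty", "tz": the shift along the tool's x, y, z in cm; "twist": the turn about the tool's z in rad; "hand": the opening in per cent of the stroke, from 0 (shut) to 100 (fully open). A call has 1 to 10 rows; each row shifts and turns the commanded pose from where the row before left it, along the tool's axes as they then stand; what a row does not reach is not made up. A row lasts 1/12 s, in which the tool goes at most 41.7 mm and 7.16 degrees, less where a joint would pass 70% of its speed; a pose out of reach is approached as far as the arm can. A call is refused whole if a number of a shift passes 4.17 or a number of a turn 0.125, either way. A call with a gripper value outside its range is refused whole. The fingers move at their own pace and stop on an object; the grip force is fixed at half the most. Time passes only in rows, so rows that do not move let the fingers close. It gives the time, the measured TCP pose, the force, the opening and the grip force at its end, in the units of the state.
- sensors.observe(): the state, without advancing time (a new reading comes with each control period).
- imaging.snapshot(name): name is "side" or "top" or "wrist"; returns the picture (480x640x3 uint8, red, green, blue); there is no depth.
- imaging.calibration(name): a dict with "fx", "fy", "cx", "cy" (pixels), "R" (3x3) and "t" (3): a world point X has camera coordinates R X + t; the wrist camera has in their place "mount" (4x4, takes a point from camera to tool coordinates, whose origin is the TCP and whose axes are the flange's). Camera axes: x right, y down, z forward; pixel columns grow to the right and rows downward; lengths in m; the calibration is good to about 2 mm. A picture is of the moment at which its call begins: read the wrist's pose just before it. calibration takes no time and is no camera call.
- workorder.job_done(): hands the job in; it is judged then, once.
The state is a dict: "t": time; "q": joint angles; "joint_velocities": joint speeds; "joint_torque": joint torques, N m; "tool_pos": TCP position; "orientation": TCP orientation; "contact_force": force on the tool from outside, world axes, zero at the start; "wrist_torque": the same for the moment, N m; "gripper_width": finger opening in m; "finger_force": force on a finger pad.
Only numpy, scipy, OpenCV 4.12 (cv2) and the standard library are available. Lean on these libraries where they do the work, as an engineer would, in place of code of your own. Each camera call takes 0.05 s, during which the arm holds its last target. There are 200 camera calls.

## Working session

There is one attempt and no reset: what is moved stays moved. The work goes in short steps, Python scripts to look and compute and a tool call to move; the robot and the scene stay as the last step left them, time stands still between calls to the robot, and variables do not carry over. Pictures are saved under pics/ and viewed, at most 11 in all, crops included, and the job is handed in when it is done.

Besides the shell and the picture viewer there is one more tool, called after "Call:" as name(argument=value, ...) on one line, values as JSON. move_arm: Moves the arm, as the interface text tells. Its arguments: {"type":"object","properties":{"deltas":{"type":"array"}},"required":["deltas"]}

```bash
mkdir -p pics; python3 - <<'E'
from cell import sensors, imaging, workorder, env
import cv2
s=sensors.observe();print(s,env.grasp_offset)
for n in("side","top","wrist"):
    cv2.imwrite(f"pics/{n}0.png",imaging.snapshot(n)[:,:,::-1]);c=imaging.calibration(n);print(n,c)
E
```

```text
{'t': 0.0, 'q': array([-1.32865239e+00,  3.08986612e-01,  1.63517511e+00,  9.85522726e-06,
        1.19967496e+00, -6.97031769e-02]), 'joint_velocities': array([ 0.00172983, -0.00191618, -0.0007405 ,  0.00013143, -0.00175001,
       -0.0007385 ]), 'joint_torque': array([-3.30735793e-04, -4.15250909e+01, -2.76666015e+01, -1.06679138e-04,
        1.03274643e-02, -4.31693124e-06]), 'tool_pos': array([ 0.19154212, -0.59407988,  0.23006396]), 'orientation': array([-1.11824345e-03,  9.87868187e-01,  1.55290648e-01, -9.20477471e-05]), 'contact_force': array([ 0.06541686, -0.71793766, -0.19800356]), 'wrist_torque': array([-0.01586889, -0.02078919,  0.00830392]), 'finger_force': 0.0, 'gripper_width': 0.08503797454392194} 0.0187
side {'fx': 476.4269635599454, 'fy': 476.4269635599454, 'cx': 320.76635361300333, 'cy': 239.93612761313474, 'R': array([[-0.96128515, -0.27554848, -0.00197188],
       [-0.17065446,  0.60093736, -0.78086577],
       [ 0.21635135, -0.75029816, -0.62469574]]), 't': array([0.434396  , 0.10217812, 1.12584133])}
top {'fx': 498.4487125754541, 'fy': 498.4487125754541, 'cx': 316.40736576455356, 'cy': 233.50597698474084, 'R': array([[ 0.01277643, -0.99990464,  0.00524151],
       [-0.99706306, -0.01313563, -0.07545002],
       [ 0.07551168, -0.00426213, -0.99713581]]), 't': array([0.04693054, 0.44853137, 1.21943895])}
wrist {'fx': 415.7488467424536, 'fy': 415.7488467424536, 'cx': 317.6865981171702, 'cy': 244.12718100392857, 'mount': array([[ 1.85485231e-04, -9.64450602e-01, -2.64263130e-01,
         6.67487258e-02],
       [ 9.99999931e-01,  9.41762705e-05,  3.58191690e-04,
         4.13328695e-05],
       [-3.20570875e-04, -2.64263179e-01,  9.64450553e-01,
        -1.42844499e-01],
       [ 0.00000000e+00,  0.00000000e+00,  0.00000000e+00,
         1.00000000e+00]])}
```

View pics/top0.png

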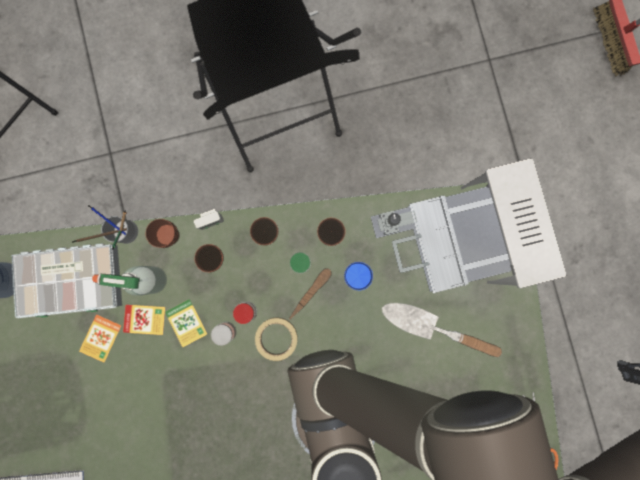

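View pics/side0.png

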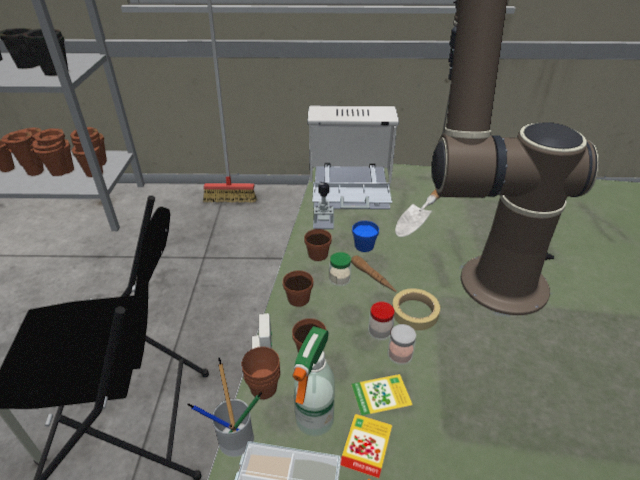

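```bash
python3 - <<'E'
import cv2
a=cv2.imread("pics/top0.png")
cv2.imwrite("pics/crop1.png",cv2.resize(a[170:300,360:510],None,fx=4.6,fy=4.6,interpolation=cv2.INTER_CUBIC))
E
```

```text
(no output)
```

View pics/crop1.png

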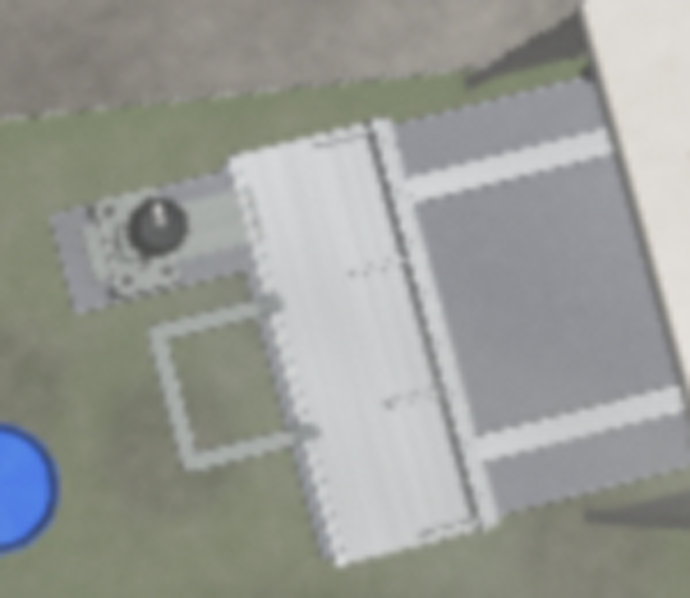

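```bash
cat > h.py <<'E'
from cell import sensors, imaging, workorder, env
import numpy as np, cv2
from scipy.spatial.transform import Rotation as Ro
def wristcam(s):
    T=np.eye(4);T[:3,:3]=Ro.from_quat(s['orientation'],scalar_first=True).as_matrix();T[:3,3]=s['tool_pos']
    return T@imaging.calibration('wrist')['mount']
def ray(n,s=None):
    c=imaging.calibration(n)
    K=np.array([[c['fx'],0,c['cx']],[0,c['fy'],c['cy']],[0,0,1]])
    if n=='wrist': M=wristcam(s);return K,M[:3,:3],M[:3,3]
    return K,c['R'].T,-c['R'].T@c['t']
def p2w(n,uv,z,s=None):
    K,R,o=ray(n,s);d=R@np.linalg.solve(K,[uv[0],uv[1],1]);return o+d*(z-o[2])/d[2]
def w2p(n,X,s=None):
    K,R,o=ray(n,s);p=K@R.T@(np.array(X)-o);return p[:2]/p[2]
def yaw(s):
    R=Ro.from_quat(s['orientation'],scalar_first=True).as_matrix();return np.arctan2(R[1,0],R[0,0])
def rel(X,s=None):   # cm in tool axes
    s=s or sensors.observe();R=Ro.from_quat(s['orientation'],scalar_first=True).as_matrix()
    return np.round(R.T@(np.array(X)-s['tool_pos'])*100,2)
E
python3 - <<'E'
from h import *
np.set_printoptions(precision=4,suppress=True)
f=lambda c,r:(360+c/4.6-.4,170+r/4.6-.4)
a=p2w('top',f(385,122),.04);b=p2w('top',f(487,522),.04)
d=a-b;print('fence',a,b,np.linalg.norm(d),np.arctan2(d[1],d[0]))
for n,p,z in [('h1',(155,333),.052),('h2',(190,465),.052),('knob',(158,227),.121),('r1',(375,270),.035),('r2',(410,400),.035),('hood',(0,0),0)]: print(n,p2w('top',f(*p),z))
g=cv2.imread('pics/top0.png')
for n,p in [('A',(209,258)),('B',(264,231)),('C',(331,231))]: print(n,p2w('top',p,.058))
print('hood',[p2w('top',p,.21) for p in((490,170),(523,286),(530,160),(564,275))])
print('stack,bottle,meter',[p2w('top',p,.08) for p in((161,233),(145,280),(207,218))])
s=sensors.observe();print(yaw(s))
E
```

```text
fence [ 0.5421 -0.2569  0.04  ] [ 0.3306 -0.3093  0.04  ] 0.2178590855172679 0.24262616792920239
h1 [ 0.4272 -0.1325  0.052 ]
h2 [ 0.3585 -0.1509  0.052 ]
knob [ 0.4756 -0.123   0.121 ]
r1 [ 0.4633 -0.2524  0.035 ]
r2 [ 0.3944 -0.2705  0.035 ]
hood [ 0.6134 -0.0549  0.    ]
A [0.3828 0.3084 0.058 ]
B [0.4491 0.1786 0.058 ]
C [0.4513 0.018  0.058 ]
hood [array([ 0.5728, -0.312 ,  0.21  ]), array([ 0.3295, -0.3774,  0.21  ]), array([ 0.5955, -0.3972,  0.21  ]), array([ 0.3533, -0.4634,  0.21  ])]
stack,bottle,meter [array([0.4395, 0.4181, 0.08  ]), array([0.3291, 0.4514, 0.08  ]), array([0.4763, 0.3112, 0.08  ])]
0.3118042517505554
```

Call:
move_arm(deltas=[{"tz": -4,"twist": 0.067},{"tz": -4},{"tx": 2.7,"ty": -2.6},{"tx": 2.7,"ty": -2.6},{"tx": 2.7,"ty": -2.6},{"tx": 2.7,"ty": -2.6},{"tx": 2.7,"ty": -2.6},{"tx": 2.7,"ty": -2.6},{"tx": 2.7,"ty": -2.6},{"tx": 2.7,"ty": -2.6}])

```text
schema error: expected keys tx, ty, tz, twist, hand
```

Call:
move_arm(deltas=[{"tx": 2.7,"ty": -2.6},{"tx": 2.7,"ty": -2.6},{"tx": 2.7,"ty": -2.6},{"tx": 2.4,"ty": -2.3},{"tz": 3},{}])

```text
schema error: expected keys tx, ty, tz, twist, hand
```

```bash
python3 - <<'E'
from h import *
import pickle
s=sensors.observe();print(s['t'],s['tool_pos'],yaw(s),s['q'])
a=imaging.snapshot('wrist');pickle.dump((s,a),open('w1.pkl','wb'))
cv2.imwrite('pics/w1.png',a[:,:,::-1])
E
```

```text
0.15 [ 0.19156166 -0.59424169  0.23028717] 0.3118042517505554 [-1.32868556e+00  3.08836069e-01  1.63490330e+00  1.26350299e-05
  1.19967509e+00 -6.96982087e-02]
```

View pics/w1.png

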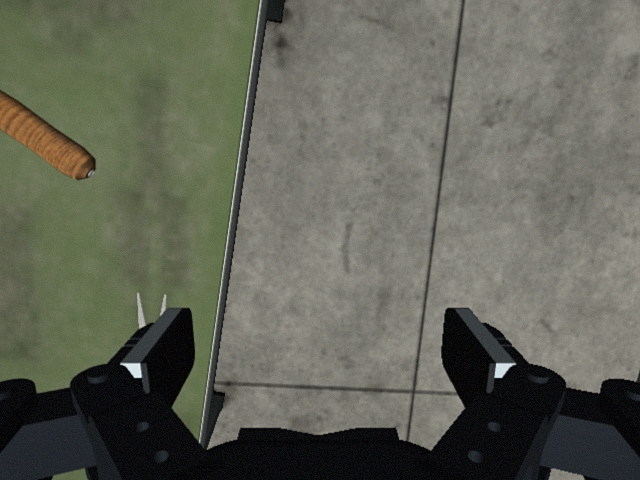

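The picture shows only the bench's edge (columns 205–265): all five keys are required, so both moves were refused and the arm has not moved.

Call:
move_arm(deltas=[{"tx": 0,"ty": 0,"tz": -4,"twist": 0.067,"hand": 100},{"tx": 0,"ty": 0,"tz": -4,"twist": 0,"hand": 100},{"tx": 2.7,"ty": -2.6,"tz": 0,"twist": 0,"hand": 100},{"tx": 2.7,"ty": -2.6,"tz": 0,"twist": 0,"hand": 100},{"tx": 2.7,"ty": -2.6,"tz": 0,"twist": 0,"hand": 100},{"tx": 2.7,"ty": -2.6,"tz": 0,"twist": 0,"hand": 100},{"tx": 2.7,"ty": -2.6,"tz": 0,"twist": 0,"hand": 100},{"tx": 2.7,"ty": -2.6,"tz": 0,"twist": 0,"hand": 100},{"tx": 2.7,"ty": -2.6,"tz": 0,"twist": 0,"hand": 100},{"tx": 2.7,"ty": -2.6,"tz": 0,"twist": 0,"hand": 100}])

```text
t: 1.03
tool_pos: [0.3513, -0.339, 0.3112]
orientation: [-0.0, 0.993, 0.122, 0.0]
contact_force: [0.8, -0.5, 0.9]
gripper_width: 0.0855
finger_force: 0.0
```

Call:
move_arm(deltas=[{"tx": 2.7,"ty": -2.6,"tz": 0,"twist": 0,"hand": 100},{"tx": 2.7,"ty": -2.6,"tz": 0,"twist": 0,"hand": 100},{"tx": 2.7,"ty": -2.6,"tz": 0,"twist": 0,"hand": 100},{"tx": 2.4,"ty": -2.3,"tz": 0,"twist": 0,"hand": 100},{"tx": 0,"ty": 0,"tz": 3,"twist": 0,"hand": 100},{"tx": 0,"ty": 0,"tz": 0,"twist": 0,"hand": 100},{"tx": 0,"ty": 0,"tz": 0,"twist": 0,"hand": 100}])

```text
t: 1.62
tool_pos: [0.4269, -0.2162, 0.2796]
orientation: [-0.001, 0.992, 0.123, -0.002]
contact_force: [0.7, 0.4, -0.2]
gripper_width: 0.0852
finger_force: 0.0
```

```bash
python3 - <<'E'
from h import *
import pickle
s=sensors.observe();print(s['t'],s['tool_pos'],yaw(s),s['q'])
a=imaging.snapshot('wrist');pickle.dump((s,a),open('w2.pkl','wb'))
cv2.imwrite('pics/w2.png',a[:,:,::-1])
E
```

```text
1.6167 [ 0.42686994 -0.21618959  0.27963117] 0.24600792850593675 [-5.59489359e-01 -2.20800693e-02  1.91061204e+00 -5.42044316e-04
  1.25793807e+00  7.65473054e-01]
```

View pics/w2.png

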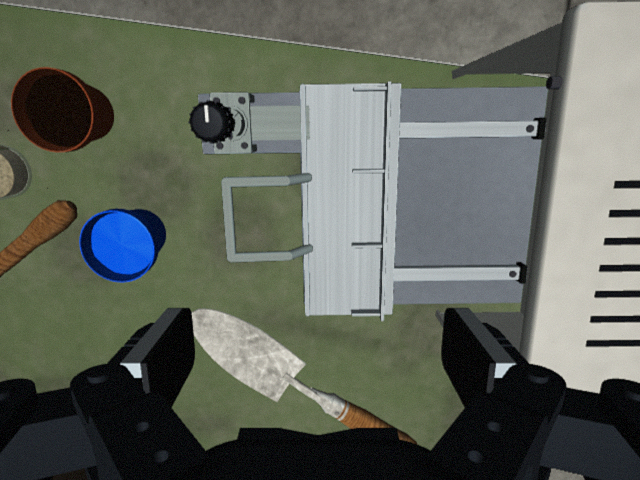

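The wrist view shows the tray: ribs' fence ends at (386,90), (383,171), (381,243), (379,312), fence columns ~381–400, handle bar (227,181)–(232,260), knob top (210,122), one pot's rim around (60,109).

```bash
python3 - <<'E'
from h import *
import pickle
np.set_printoptions(precision=4,suppress=True,linewidth=200)
s,a=pickle.load(open('w2.pkl','rb'));g=cv2.cvtColor(a,cv2.COLOR_RGB2GRAY).astype(int)
for r in(110,210,290): print(r,g[r-2:r+3,372:406].mean(0).astype(int))
ex=np.array([np.cos(.245),np.sin(.245),0]);ey=np.array([-ex[1],ex[0],0])
def P(n,uv,z):
    X=p2w('wrist',uv,z,s);print(n,X,'tray',X@ex,X@ey);return X
for i,uv in enumerate([(371,90),(368,171),(366,243),(365,312)]):P('rib%d'%i,uv,.035)
P('h',(227,181),.052);P('h',(232,260),.052);P('kn',(210,122),.121);P('C',(60,109),.058)
P('f',(395,84),.04);P('f',(388,318),.04)
K=p2w('top',(360+158/4.6-.4,170+227/4.6-.4),.121);print('kn top',K@ex,K@ey)
E
```

```text
110 [179 176 174 180 187 182 181 181 179 180 185 192 117  54  60 182 189 182 150 172 183 179 176 177 179 175 177 189 136 116 118 120 117 118]
210 [179 179 185 185 188 186 185 182 181 133  61  61 188 194 184 164 180 186 188 184 184 185 189 187 122 110 113 112 114 114 115 115 115 115]
290 [179 179 176 179 184 181 185 113  50  53 168 186 171 186 182 182 182 181 178 182 183 121 113 119 119 120 119 119 119 121 119 120 121 119]
rib0 [ 0.5349 -0.2366  0.035 ] tray 0.4615577506779301 -0.35927292352704965
rib1 [ 0.4667 -0.2534  0.035 ] tray 0.3913364753839265 -0.35900404987151935
rib2 [ 0.4001 -0.2704  0.035 ] tray 0.3225370185307346 -0.35938417132775097
rib3 [ 0.3301 -0.2893  0.035 ] tray 0.25009456737080965 -0.3607120782204291
h [ 0.4289 -0.1321  0.052 ] tray 0.38402565823779367 -0.23223095211854483
h [ 0.3577 -0.1504  0.052 ] tray 0.31048353943923535 -0.23269505293694426
kn [ 0.478  -0.1257  0.121 ] tray 0.43326700756319475 -0.2379223746013881
C [0.4548 0.0133 0.058 ] tray 0.4444434912582111 -0.09739384132151573
f [ 0.5441 -0.2548  0.04  ] tray 0.46602013746940446 -0.37918102318280433
f [ 0.3316 -0.3123  0.04  ] tray 0.24591722295287868 -0.38338000871879163
kn top 0.4315413109930036 -0.23465021740060546
```

```bash
python3 - <<'E'
from h import *
import pickle
np.set_printoptions(precision=4,suppress=True,linewidth=200)
s,a=pickle.load(open('w2.pkl','rb'))
e=[p2w('wrist',uv,.04,s) for uv in((390,110),(387,210),(384,290))]
d=e[0]-e[2];y=np.arctan2(d[1],d[0]);print('yaw',y)
for Y in(.245,.252):
    ex=np.array([np.cos(Y),np.sin(Y),0]);ey=np.array([-ex[1],ex[0],0])
    print(Y,[X@ey for X in e],[p2w('wrist',uv,.024,s)@ey for uv in((386,110),(383,210),(381,290))],[p2w('wrist',uv,.035,s)@ex for uv in((371,90),(368,171),(366,243),(365,312))])
E
```

```text
yaw 0.25777031611215323
0.245 [np.float64(-0.37589424170287644), np.float64(-0.3773392303689593), np.float64(-0.3780486599648621)] [np.float64(-0.37485147008358155), np.float64(-0.37611864352275426), np.float64(-0.377668126219819)] [np.float64(0.4615577506779301), np.float64(0.3913364753839265), np.float64(0.3225370185307346), np.float64(0.25009456737080965)]
0.252 [np.float64(-0.37899777665141543), np.float64(-0.37982100760313886), np.float64(-0.37997127982950646)] [np.float64(-0.3779596067298394), np.float64(-0.3785789815550745), np.float64(-0.37954587751375024)] [np.float64(0.4590315526329092), np.float64(0.3888138798533434), np.float64(0.3200134477514982), np.float64(0.24756347615204247)]
```

Call:
move_arm(deltas=[{"tx": 1.36,"ty": -3.63,"tz": 1.3,"twist": -0.009,"hand": 100},{"tx": 1.36,"ty": -3.63,"tz": 1.3,"twist": 0,"hand": 100},{"tx": 1.36,"ty": -3.63,"tz": 1.3,"twist": 0,"hand": 100},{"tx": 1.36,"ty": -3.63,"tz": 1.3,"twist": 0,"hand": 100},{"tx": 1.36,"ty": -3.63,"tz": 1.3,"twist": 0,"hand": 100},{"tx": 1.36,"ty": -3.63,"tz": 1.3,"twist": 0,"hand": 100},{"tx": 0,"ty": 0,"tz": 0,"twist": 0,"hand": 100},{"tx": 0,"ty": 0,"tz": 0,"twist": 0,"hand": 100},{"tx": 0,"ty": 0,"tz": 0,"twist": 0,"hand": 100}])

```text
t: 2.42
tool_pos: [0.4539, 0.0129, 0.2044]
orientation: [0.001, 0.992, 0.126, 0.001]
contact_force: [0.0, 0.4, -0.2]
gripper_width: 0.0858
finger_force: 0.0
```

```bash
cat >> h.py <<'E'
from scipy.optimize import minimize
def hullpx(n,c,zb,s):
    t=np.linspace(0,2*np.pi,48,endpoint=False);P=[]
    for r,z in((.034,.058),(.025,0)):
        P+=[w2p(n,[c[0]+r*np.cos(k),c[1]+r*np.sin(k),z+zb],s) for k in t]
    return cv2.convexHull(np.array(P,np.float32))[:,0]
def fitpot(n,a,c0,s=None,zb=0.):
    a=cv2.GaussianBlur(a,(0,0),1).astype(int);m=((a[:,:,0]-a[:,:,1])>6).astype(np.uint8)
    h=hullpx(n,c0,zb,s);u=np.zeros(m.shape,np.uint8);cv2.fillConvexPoly(u,h.astype(np.int32),1)
    u=cv2.dilate(u,np.ones((25,25)));m=m*u;SH=4
    def cost(c):
        v=np.zeros((m.shape[0],m.shape[1]),np.uint8)
        cv2.fillConvexPoly(v,np.round(hullpx(n,c,zb,s)*16).astype(np.int32),255,cv2.LINE_AA,SH)
        return np.abs(v/255.-m).sum()/m.sum()
    r=minimize(cost,c0,method='Nelder-Mead',options=dict(initial_simplex=[np.array(c0)+d for d in([0,0],[.008,0],[0,.008])],xatol=1e-4,fatol=1e-4))
    return r.x,r.fun
def lookpot(c0,zb=0.):
    s=sensors.observe();a=imaging.snapshot('wrist');c,f=fitpot('wrist',a,c0,s,zb)
    print('t',s['t'],'tcp',s['tool_pos'],'yaw',yaw(s),'pot',c,'cost',round(f,3));return s,a,c
E
python3 - <<'E'
from h import *
np.set_printoptions(precision=4,suppress=True)
T=cv2.imread('pics/top0.png')[:,:,::-1]
for c in((.383,.308),(.449,.179),(.451,.018)): print(fitpot('top',T,c))
s,a,c=lookpot((.453,.015))
print(rel([c[0],c[1],.033],s))
b=a.copy();cv2.polylines(b,[hullpx('wrist',c,0,s).astype(np.int32)],True,(0,255,0));cv2.imwrite('pics/c1.png',b[:,:,::-1])
E
```

```text
Traceback (most recent call last):
  File "h.py", line 35, in fitpot
    r=minimize(cost,c0,method='Nelder-Mead',options=dict(initial_simplex=[np.array(c0)+d for d in([0,0],[.008,0],[0,.008])],xatol=1e-4,fatol=1e-4))
  File "h.py", line 33, in cost
    cv2.fillConvexPoly(v,np.round(hullpx(n,c,zb,s)*16).astype(np.int32),255,cv2.LINE_AA,SH)
                                  ~~~~~~^^^^^^^^^^
  File "h.py", line 25, in hullpx
    P+=[w2p(n,[c[0]+r*np.cos(k),c[1]+r*np.sin(k),z+zb],s) for k in t]
        ~~~^^^^^^^^^^^^^^^^^^^^^^^^^^^^^^^^^^^^^^^^^^^^^^
  File "h.py", line 15, in w2p
    K,R,o=ray(n,s);p=K@R.T@(np.array(X)-o);return p[:2]/p[2]
          ~~~^^^^^
  File "h.py", line 8, in ray
    c=imaging.calibration(n)
ValueError: time passes only in moves, steps and waits
```

```bash
sed -i 's/^def wristcam/CAL={n:imaging.calibration(n) for n in("top","wrist","side")}\ndef wristcam/; s/imaging.calibration(.wrist.)\[/CAL["wrist"][/; s/c=imaging.calibration(n)$/c=CAL[n]/' h.py; python3 - <<'E'
from h import *
np.set_printoptions(precision=4,suppress=True)
T=cv2.imread('pics/top0.png')[:,:,::-1]
for c in((.383,.308),(.449,.179),(.451,.018)): print(fitpot('top',T,c))
s,a,c=lookpot((.453,.015))
print(rel([c[0],c[1],.033],s))
b=a.copy();cv2.polylines(b,[hullpx('wrist',c,0,s).astype(np.int32)],True,(0,255,0));cv2.imwrite('pics/c1.png',b[:,:,::-1])
E
```

```text
(array([0.3829, 0.3105]), np.float64(0.044272150120793295))
(array([0.449 , 0.1792]), np.float64(0.21271786492374728))
(array([0.4511, 0.0182]), np.float64(0.33717178586270735))
t 2.4167 tcp [0.4539 0.0129 0.2044] yaw 0.2532331155948726 pot [0.4522 0.0199] cost 0.019
[-0.01 -0.74 17.14]
```

View pics/c1.png

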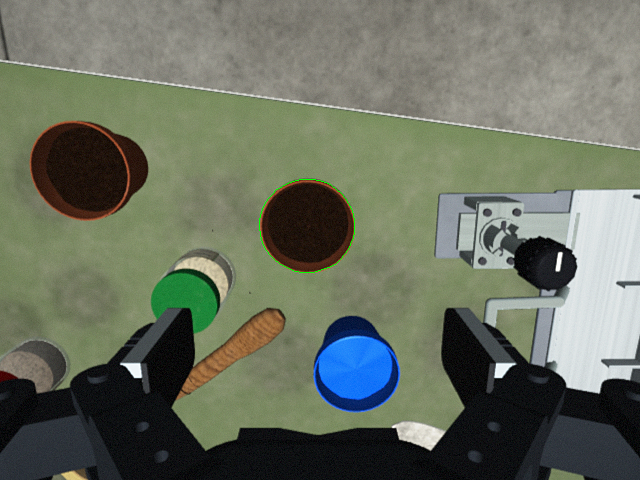

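The green outline hugs the pot at (307,226), so the fit is right. Descend and grip.

Call:
move_arm(deltas=[{"tx": 0,"ty": -0.74,"tz": 3,"twist": 0,"hand": 100},{"tx": 0,"ty": 0,"tz": 4,"twist": 0,"hand": 100},{"tx": 0,"ty": 0,"tz": 4,"twist": 0,"hand": 100},{"tx": 0,"ty": 0,"tz": 4,"twist": 0,"hand": 100},{"tx": 0,"ty": 0,"tz": 2.1,"twist": 0,"hand": 100},{"tx": 0,"ty": 0,"tz": 0,"twist": 0,"hand": 100},{"tx": 0,"ty": 0,"tz": 0,"twist": 0,"hand": 70},{"tx": 0,"ty": 0,"tz": 0,"twist": 0,"hand": 60},{"tx": 0,"ty": 0,"tz": 0,"twist": 0,"hand": 60},{"tx": 0,"ty": 0,"tz": 0,"twist": 0,"hand": 60}])

```text
t: 3.3
tool_pos: [0.4538, 0.0205, 0.0348]
orientation: [0.001, 0.992, 0.126, 0.003]
contact_force: [0.0, -0.2, -0.7]
gripper_width: 0.0647
finger_force: 66.0
```

```bash
cat >> h.py <<'E'
BY=.255;EX=np.array([np.cos(BY),np.sin(BY),0]);EY=np.array([-EX[1],EX[0],0])
B2=np.array([.4287,-.2533,.024]);BAY={i:B2+(i-2)*.072*EX for i in(1,2,3)}
def st(bay=None,dz=.033,dy=0.):
    s=sensors.observe();print('t',s['t'],'tcp',s['tool_pos'].round(4),'yaw',round(yaw(s),4),'F',s['contact_force'].round(1),'w',round(s['gripper_width'],4),'f',round(float(s['finger_force']),1))
    if bay: print('rel to bay',rel(BAY[bay]+[0,0,dz]+dy*EY,s))
    return s
E
python3 -c "
from h import *
st(3,.033,.012)"
```

```text
t 3.3 tcp [0.4538 0.0205 0.0348] yaw 0.2529 F [ 0.  -0.2 -0.7] w 0.0647 f 66.0
rel to bay [-2.07 24.67 -2.19]
```

Call:
move_arm(deltas=[{"tx": 0,"ty": 0,"tz": -2.5,"twist": 0,"hand": 60},{"tx": 0,"ty": 0,"tz": -4,"twist": 0,"hand": 60},{"tx": 0,"ty": 0,"tz": -4,"twist": 0,"hand": 60},{"tx": 0,"ty": 2,"tz": -3.5,"twist": 0,"hand": 60},{"tx": -0.4,"ty": 3.8,"tz": -1,"twist": 0,"hand": 60},{"tx": -0.4,"ty": 4,"tz": 0,"twist": 0,"hand": 60},{"tx": -0.4,"ty": 4,"tz": 0,"twist": 0,"hand": 60},{"tx": -0.4,"ty": 4,"tz": 0,"twist": 0,"hand": 60},{"tx": -0.4,"ty": 4,"tz": 0,"twist": 0,"hand": 60},{"tx": -0.07,"ty": 2.8,"tz": 0,"twist": 0,"hand": 60}])

```text
t: 4.13
tool_pos: [0.4936, -0.2262, 0.1846]
orientation: [0.002, 0.992, 0.126, 0.002]
contact_force: [0.7, 0.5, -1.7]
gripper_width: 0.0646
finger_force: 66.7
```

Call:
move_arm(deltas=[{"tx": 0,"ty": 0,"tz": 2,"twist": 0,"hand": 60},{"tx": 0,"ty": 0,"tz": 4,"twist": 0,"hand": 60},{"tx": 0,"ty": 0,"tz": 3,"twist": 0,"hand": 60},{"tx": 0,"ty": 0,"tz": 0,"twist": 0,"hand": 60},{"tx": 0,"ty": 0,"tz": 0,"twist": 0,"hand": 60}])

```text
t: 4.55
tool_pos: [0.4916, -0.2217, 0.0919]
orientation: [-0.001, 0.992, 0.126, -0.001]
contact_force: [0.1, -0.8, 0.5]
gripper_width: 0.065
finger_force: 66.7
```

```bash
python3 -c "
from h import *
import pickle
s=st(3,.0348,.012);a=imaging.snapshot('wrist');pickle.dump((s,a),open('w3.pkl','wb'))
cv2.imwrite('pics/w3.png',a[:,:,::-1])"
```

```text
t 4.55 tcp [ 0.4916 -0.2217  0.0919] yaw 0.2536 F [ 0.1 -0.8  0.5] w 0.065 f 66.7
rel to bay [0.32 0.28 3.31]
```

View pics/w3.png

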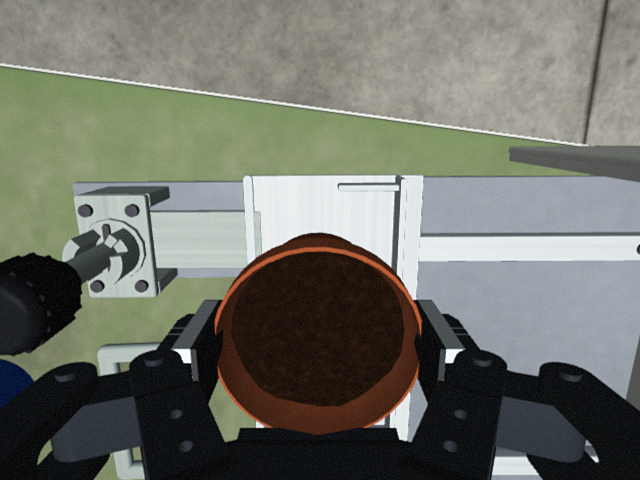

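The pot is held level over bay 3; the end rib shows at (340–398, 187) and the fence top edge at columns ~405–420.

```bash
python3 - <<'E'
from h import *
import pickle
s,a=pickle.load(open('w3.pkl','rb'));g=cv2.cvtColor(a,cv2.COLOR_RGB2GRAY).astype(int)
print(g[178:198,365:380].mean(1).astype(int)); print(g[205:212,385:428].mean(0).astype(int))
for r in (185,187,189):
    X=p2w('wrist',(370,r),.035,s);print(r,'bay3 x rel tcp mm',(X-s['tool_pos'])@EX*1e3-36,'bay est',(BAY[3]-s['tool_pos'])@EX*1e3)
for c in(400,404,408): print(c,'face y rel tcp',(p2w('wrist',(c,208),.04,s)-s['tool_pos'])@EY*1e3)
print(w2p('wrist',s['tool_pos']+[0,0,.024],s))
E
```

```text
[233 233 235 232 179  89 100 187 241 232 230 229 220 217 234 233 232 233
 233 233]
[232 232 231 230 231 233 238 241 220 119  74  80  81  75  99 233 237 232
 231 231 224 229 231 232 231 229 229 229 229 229 229 228 228 228 232 235
 192 165 161 164 164 165 163]
185 bay3 x rel tcp mm 5.289215970732712 bay est 3.1500682313535915
187 bay3 x rel tcp mm 4.331466494404374 bay est 3.1500682313535915
189 bay3 x rel tcp mm 3.3712620069427004 bay est 3.1500682313535915
400 face y rel tcp -39.0727045705597
404 face y rel tcp -40.968038876839714
408 face y rel tcp -42.863311219976175
[317.23039862 347.92409944]
```

Call:
move_arm(deltas=[{"tx": 0.42,"ty": 0,"tz": 1.6,"twist": 0,"hand": 60},{"tx": 0,"ty": 0,"tz": 1.5,"twist": 0,"hand": 60},{"tx": 0,"ty": 0.6,"tz": 0,"twist": 0,"hand": 60},{"tx": 0,"ty": 0.5,"tz": 0,"twist": 0,"hand": 60},{"tx": 0,"ty": 0,"tz": 0,"twist": 0,"hand": 60},{"tx": 0,"ty": 0,"tz": 0,"twist": 0,"hand": 60}])

```text
t: 5.1
tool_pos: [0.5013, -0.233, 0.0635]
orientation: [0.001, 0.992, 0.126, 0.002]
contact_force: [-0.2, -0.4, -0.5]
gripper_width: 0.0649
finger_force: 66.9
```

Call:
move_arm(deltas=[{"tx": 0,"ty": 0.2,"tz": 0,"twist": 0,"hand": 60},{"tx": 0,"ty": 0,"tz": 0,"twist": 0,"hand": 60}])

```text
t: 5.27
tool_pos: [0.501, -0.2337, 0.0627]
orientation: [-0.0, 0.992, 0.126, 0.001]
contact_force: [0.4, 3.5, 3.2]
gripper_width: 0.0646
finger_force: 67.1
```

Call:
move_arm(deltas=[{"tx": 0,"ty": 0.15,"tz": 0,"twist": 0,"hand": 60},{"tx": 0,"ty": 0,"tz": 0,"twist": 0,"hand": 60}])

```text
t: 5.43
tool_pos: [0.5009, -0.234, 0.0622]
orientation: [-0.001, 0.992, 0.126, 0.0]
contact_force: [-0.6, 7.3, 7.0]
gripper_width: 0.0651
finger_force: 67.2
```

```bash
python3 -c "
from h import *
s=st(3,.0348,0)"
```

```text
t 5.4333 tcp [ 0.5009 -0.234   0.0622] yaw 0.253 F [-0.6  7.3  7. ] w 0.0651 f 67.2
rel to bay [-0.27  0.05  0.34]
```

Call:
move_arm(deltas=[{"tx": -0.1,"ty": -0.15,"tz": 0.1,"twist": 0,"hand": 60},{"tx": 0,"ty": 0,"tz": 0.2,"twist": 0,"hand": 60},{"tx": 0,"ty": 0,"tz": 0,"twist": 0,"hand": 60}])

```text
t: 5.68
tool_pos: [0.4994, -0.2333, 0.0585]
orientation: [-0.0, 0.992, 0.126, 0.0]
contact_force: [0.5, 5.2, 5.4]
gripper_width: 0.0647
finger_force: 67.2
```

```bash
python3 -c "
from h import *
s=st(3,.0348,0)"
```

```text
t 5.6833 tcp [ 0.4994 -0.2333  0.0585] yaw 0.2536 F [0.5 5.2 5.4] w 0.0647 f 67.2
rel to bay [-0.14  0.15 -0.03]
```

Call:
move_arm(deltas=[{"tx": 0,"ty": 0,"tz": 0,"twist": 0,"hand": 80},{"tx": 0,"ty": 0,"tz": 0,"twist": 0,"hand": 100},{"tx": 0,"ty": 0,"tz": 0,"twist": 0,"hand": 100},{"tx": 0,"ty": 0,"tz": -1,"twist": 0,"hand": 100},{"tx": 0,"ty": 0,"tz": -3,"twist": 0,"hand": 100},{"tx": 0,"ty": 0,"tz": -4,"twist": 0,"hand": 100},{"tx": 0,"ty": 0,"tz": -4,"twist": 0,"hand": 100},{"tx": 0,"ty": 0,"tz": -3,"twist": 0,"hand": 100},{"tx": 0,"ty": 0,"tz": 0,"twist": 0,"hand": 100}])

```text
t: 6.43
tool_pos: [0.504, -0.2373, 0.2174]
orientation: [0.005, 0.992, 0.126, 0.006]
contact_force: [1.6, -0.1, 0.4]
gripper_width: 0.0853
finger_force: 0.0
```

```bash
python3 -c "
from h import *
s,a,c=lookpot(BAY[3][:2],.024);d=c-BAY[3][:2];print('rel bay3 mm',d@EX[:2]*1e3,d@EY[:2]*1e3)
print(rel([.449,.179,.2],s))"
```

```text
t 6.4333 tcp [ 0.50404405 -0.23730105  0.21738817] yaw 0.25369871433223035 pot [ 0.49811079 -0.23278904] cost 0.019
rel bay3 mm 0.3400727762245869 2.339151467677336
[  5.1 -41.7   1.3]
```

Call:
move_arm(deltas=[{"tx": 0.46,"ty": -3.8,"tz": 0,"twist": 0,"hand": 100},{"tx": 0.46,"ty": -3.8,"tz": 0,"twist": 0,"hand": 100},{"tx": 0.46,"ty": -3.8,"tz": 0,"twist": 0,"hand": 100},{"tx": 0.46,"ty": -3.8,"tz": 0,"twist": 0,"hand": 100},{"tx": 0.46,"ty": -3.8,"tz": 0,"twist": 0,"hand": 100},{"tx": 0.46,"ty": -3.8,"tz": 0,"twist": 0,"hand": 100},{"tx": 0.46,"ty": -3.8,"tz": 0,"twist": 0,"hand": 100},{"tx": 0.46,"ty": -3.8,"tz": 0,"twist": 0,"hand": 100},{"tx": 0.46,"ty": -3.8,"tz": 0,"twist": 0,"hand": 100},{"tx": 0.46,"ty": -3.8,"tz": 0,"twist": 0,"hand": 100}])

```text
t: 7.32
tool_pos: [0.4468, 0.1466, 0.2072]
orientation: [0.0, 0.992, 0.126, -0.001]
contact_force: [0.1, -0.0, 0.1]
gripper_width: 0.0854
finger_force: 0.0
```

Call:
move_arm(deltas=[{"tx": 0.4,"ty": -3.6,"tz": 1,"twist": 0,"hand": 100},{"tx": 0,"ty": 0,"tz": 0,"twist": 0,"hand": 100},{"tx": 0,"ty": 0,"tz": 0,"twist": 0,"hand": 100},{"tx": 0,"ty": 0,"tz": 0,"twist": 0,"hand": 100}])

```text
t: 7.65
tool_pos: [0.4424, 0.1806, 0.1973]
orientation: [0.001, 0.992, 0.127, -0.001]
contact_force: [1.1, 0.3, -0.6]
gripper_width: 0.0853
finger_force: 0.0
```

```bash
python3 -c "
from h import *
s,a,c=lookpot((.449,.179));print(rel([c[0],c[1],.034],s))"
```

```text
t 7.65 tcp [0.44235775 0.18062298 0.19731968] yaw 0.254795752770823 pot [0.45103522 0.18110071] cost 0.016
[ 0.89  0.16 16.33]
```

Call:
move_arm(deltas=[{"tx": 0.85,"ty": 0.16,"tz": 3,"twist": 0,"hand": 100},{"tx": 0,"ty": 0,"tz": 4,"twist": 0,"hand": 100},{"tx": 0,"ty": 0,"tz": 4,"twist": 0,"hand": 100},{"tx": 0,"ty": 0,"tz": 4,"twist": 0,"hand": 100},{"tx": 0,"ty": 0,"tz": 1.3,"twist": 0,"hand": 100},{"tx": 0,"ty": 0,"tz": 0,"twist": 0,"hand": 100},{"tx": 0,"ty": 0,"tz": 0,"twist": 0,"hand": 70},{"tx": 0,"ty": 0,"tz": 0,"twist": 0,"hand": 60},{"tx": 0,"ty": 0,"tz": 0,"twist": 0,"hand": 60},{"tx": 0,"ty": 0,"tz": 0,"twist": 0,"hand": 60}])

```text
t: 8.53
tool_pos: [0.454, 0.1821, 0.0375]
orientation: [-0.0, 0.992, 0.126, 0.002]
contact_force: [0.1, 0.2, -1.2]
gripper_width: 0.0645
finger_force: 66.0
```

```bash
python3 -c "
from h import *
s=st(2,.034,.012);print('pot in hand x mm',(np.array([.451,.1811,0])-s['tool_pos'])@EX*1e3)"
```

```text
t 8.5333 tcp [0.454  0.1821 0.0375] yaw 0.2531 F [ 0.1  0.2 -1.2] w 0.0645 f 66.0
rel to bay [-13.35  40.32  -2.12]
pot in hand x mm -3.164910483175161
```

Call:
move_arm(deltas=[{"tx": 0,"ty": 0,"tz": -2.5,"twist": 0,"hand": 60},{"tx": 0,"ty": 0,"tz": -4,"twist": 0,"hand": 60},{"tx": 0,"ty": 0,"tz": -4,"twist": 0,"hand": 60},{"tx": -0.6,"ty": 1.8,"tz": -3.2,"twist": 0,"hand": 60},{"tx": -1.1,"ty": 3.4,"tz": -2,"twist": 0,"hand": 60},{"tx": -1.2,"ty": 3.7,"tz": 0,"twist": 0,"hand": 60},{"tx": -1.2,"ty": 3.7,"tz": 0,"twist": 0,"hand": 60},{"tx": -1.2,"ty": 3.7,"tz": 0,"twist": 0,"hand": 60},{"tx": -1.2,"ty": 3.7,"tz": 0,"twist": 0,"hand": 60},{"tx": -1.2,"ty": 3.7,"tz": 0,"twist": 0,"hand": 60}])

```text
t: 9.37
tool_pos: [0.4368, -0.0687, 0.1939]
orientation: [0.001, 0.992, 0.127, 0.002]
contact_force: [0.7, -0.4, -1.7]
gripper_width: 0.0647
finger_force: 66.8
```

Call:
move_arm(deltas=[{"tx": -1.2,"ty": 3.7,"tz": 0,"twist": 0,"hand": 60},{"tx": -1.2,"ty": 3.7,"tz": 0,"twist": 0,"hand": 60},{"tx": -1.2,"ty": 3.7,"tz": 0,"twist": 0,"hand": 60},{"tx": -1.2,"ty": 3.7,"tz": 0,"twist": 0,"hand": 60},{"tx": -0.7,"ty": 1.8,"tz": 2,"twist": 0,"hand": 60},{"tx": 0,"ty": 0,"tz": 4,"twist": 0,"hand": 60},{"tx": 0,"ty": 0,"tz": 3,"twist": 0,"hand": 60},{"tx": 0,"ty": 0,"tz": 0,"twist": 0,"hand": 60},{"tx": 0,"ty": 0,"tz": 0,"twist": 0,"hand": 60}])

```text
t: 10.12
tool_pos: [0.4238, -0.2407, 0.1017]
orientation: [-0.001, 0.992, 0.126, -0.001]
contact_force: [1.3, -0.6, -0.5]
gripper_width: 0.0645
finger_force: 66.9
```

```bash
python3 -c "
from h import *
s=st(2,.0375,.012)"
```

```text
t 10.1167 tcp [ 0.4238 -0.2407  0.1017] yaw 0.2535 F [ 1.3 -0.6 -0.5] w 0.0645 f 66.9
rel to bay [0.16 0.16 4.02]
```

Call:
move_arm(deltas=[{"tx": 0.3,"ty": 0,"tz": 1.8,"twist": 0,"hand": 60},{"tx": 0,"ty": 0,"tz": 1.9,"twist": 0,"hand": 60},{"tx": 0,"ty": 0.5,"tz": 0,"twist": 0,"hand": 60},{"tx": 0,"ty": 0.4,"tz": 0,"twist": 0,"hand": 60},{"tx": 0,"ty": 0,"tz": 0,"twist": 0,"hand": 60},{"tx": 0,"ty": 0,"tz": 0,"twist": 0,"hand": 60}])

```text
t: 10.62
tool_pos: [0.4322, -0.2508, 0.0677]
orientation: [0.002, 0.992, 0.127, 0.002]
contact_force: [0.5, -0.3, -0.5]
gripper_width: 0.0648
finger_force: 66.9
```

```bash
python3 -c "
from h import *
s=st(2,.0375,0)"
```

```text
t 10.6167 tcp [ 0.4322 -0.2508  0.0677] yaw 0.2537 F [ 0.5 -0.3 -0.5] w 0.0648 f 66.9
rel to bay [-0.41  0.15  0.62]
```

Call:
move_arm(deltas=[{"tx": -0.1,"ty": 0,"tz": 0.4,"twist": 0,"hand": 60},{"tx": 0,"ty": 0.2,"tz": 0,"twist": 0,"hand": 60},{"tx": 0,"ty": 0,"tz": 0,"twist": 0,"hand": 60}])

```text
t: 10.87
tool_pos: [0.4297, -0.2513, 0.0615]
orientation: [-0.0, 0.992, 0.126, -0.0]
contact_force: [-0.5, 1.3, 0.5]
gripper_width: 0.0647
finger_force: 67.1
```

```bash
python3 -c "
from h import *
s=st(2,.0375,0)"
```

```text
t 10.8667 tcp [ 0.4297 -0.2513  0.0615] yaw 0.2534 F [-0.5  1.3  0.5] w 0.0647 f 67.1
rel to bay [-0.15  0.17  0.  ]
```

Call:
move_arm(deltas=[{"tx": 0.1,"ty": 0.15,"tz": 0.05,"twist": 0,"hand": 60},{"tx": 0,"ty": 0,"tz": 0,"twist": 0,"hand": 60},{"tx": 0,"ty": 0,"tz": 0,"twist": 0,"hand": 80},{"tx": 0,"ty": 0,"tz": 0,"twist": 0,"hand": 100},{"tx": 0,"ty": 0,"tz": 0,"twist": 0,"hand": 100},{"tx": 0,"ty": 0,"tz": -2,"twist": 0,"hand": 100},{"tx": 0,"ty": 0,"tz": -4,"twist": 0,"hand": 100},{"tx": 0,"ty": 0,"tz": -4,"twist": 0,"hand": 100},{"tx": 0,"ty": 0,"tz": -4,"twist": 0,"hand": 100},{"tx": 0,"ty": 0,"tz": 0,"twist": 0,"hand": 100}])

```text
t: 11.7
tool_pos: [0.4367, -0.2569, 0.2099]
orientation: [0.006, 0.992, 0.127, 0.007]
contact_force: [0.9, -0.8, 0.9]
gripper_width: 0.0856
finger_force: 0.0
```

```bash
python3 -c "
from h import *
s=sensors.observe();a=imaging.snapshot('wrist')
for i in(2,3):
  c,f=fitpot('wrist',a,BAY[i][:2],s,.024);d=c-BAY[i][:2];print(i,'rel mm',d@EX[:2]*1e3,d@EY[:2]*1e3,f)
print(s['tool_pos'],rel([.3829,.3105,.2],s))"
```

```text
2 rel mm 0.2406522449175474 1.9275819701900407 0.04895540915411713
3 rel mm 0.2140577211723797 2.2449170830913703 0.0381948047863893
[ 0.43674607 -0.25688618  0.20985524] [  9.03 -56.28   0.29]
```

Call:
move_arm(deltas=[{"tx": 0.62,"ty": -4,"tz": 0,"twist": 0,"hand": 100},{"tx": 0.62,"ty": -4,"tz": 0,"twist": 0,"hand": 100},{"tx": 0.62,"ty": -4,"tz": 0,"twist": 0,"hand": 100},{"tx": 0.62,"ty": -4,"tz": 0,"twist": 0,"hand": 100},{"tx": 0.62,"ty": -4,"tz": 0,"twist": 0,"hand": 100},{"tx": 0.62,"ty": -4,"tz": 0,"twist": 0,"hand": 100},{"tx": 0.62,"ty": -4,"tz": 0,"twist": 0,"hand": 100},{"tx": 0.62,"ty": -4,"tz": 0,"twist": 0,"hand": 100},{"tx": 0.62,"ty": -4,"tz": 0,"twist": 0,"hand": 100},{"tx": 0.62,"ty": -4,"tz": 0,"twist": 0,"hand": 100}])

```text
t: 12.58
tool_pos: [0.3895, 0.1516, 0.1996]
orientation: [0.0, 0.992, 0.127, -0.0]
contact_force: [1.1, -1.1, 0.1]
gripper_width: 0.0856
finger_force: 0.0
```

Call:
move_arm(deltas=[{"tx": 0.62,"ty": -4,"tz": 0,"twist": 0,"hand": 100},{"tx": 0.62,"ty": -4,"tz": 0,"twist": 0,"hand": 100},{"tx": 0.62,"ty": -4,"tz": 0,"twist": 0,"hand": 100},{"tx": 0.62,"ty": -4,"tz": 0,"twist": 0,"hand": 100},{"tx": 0,"ty": 0,"tz": 0,"twist": 0,"hand": 100},{"tx": 0,"ty": 0,"tz": 0,"twist": 0,"hand": 100},{"tx": 0,"ty": 0,"tz": 0,"twist": 0,"hand": 100}])

```text
t: 13.17
tool_pos: [0.3738, 0.3103, 0.1993]
orientation: [0.001, 0.992, 0.127, -0.001]
contact_force: [0.4, -0.2, 0.3]
gripper_width: 0.0855
finger_force: 0.0
```

```bash
python3 -c "
from h import *
s,a,c=lookpot((.383,.31));print(rel([c[0],c[1],.034],s))"
```

```text
t 13.1667 tcp [0.37375196 0.3103348  0.19930606] yaw 0.2548801662685589 pot [0.38465216 0.31201494] cost 0.018
[ 1.14  0.08 16.53]
```

Call:
move_arm(deltas=[{"tx": 0.95,"ty": 0.1,"tz": 3,"twist": 0,"hand": 100},{"tx": 0,"ty": 0,"tz": 4,"twist": 0,"hand": 100},{"tx": 0,"ty": 0,"tz": 4,"twist": 0,"hand": 100},{"tx": 0,"ty": 0,"tz": 4,"twist": 0,"hand": 100},{"tx": 0,"ty": 0,"tz": 1.6,"twist": 0,"hand": 100},{"tx": 0,"ty": 0,"tz": 0,"twist": 0,"hand": 100},{"tx": 0,"ty": 0,"tz": 0,"twist": 0,"hand": 70},{"tx": 0,"ty": 0,"tz": 0,"twist": 0,"hand": 60},{"tx": 0,"ty": 0,"tz": 0,"twist": 0,"hand": 60},{"tx": 0,"ty": 0,"tz": 0,"twist": 0,"hand": 60}])

```text
t: 14.05
tool_pos: [0.386, 0.3134, 0.037]
orientation: [-0.001, 0.992, 0.126, 0.002]
contact_force: [0.1, 0.3, -0.4]
gripper_width: 0.065
finger_force: 66.1
```

```bash
python3 -c "
from h import *
s=st(1,.034,.012);print('pot in hand x mm',(np.array([.3847,.3120,0])-s['tool_pos'])@EX*1e3)"
```

```text
t 14.05 tcp [0.386  0.3134 0.037 ] yaw 0.2531 F [ 0.1  0.3 -0.4] w 0.065 f 66.1
rel to bay [-17.25  54.75  -2.27]
pot in hand x mm -1.6156311916556345
```

Call:
move_arm(deltas=[{"tx": 0,"ty": 0,"tz": -2.5,"twist": 0,"hand": 60},{"tx": 0,"ty": 0,"tz": -4,"twist": 0,"hand": 60},{"tx": 0,"ty": 0,"tz": -4,"twist": 0,"hand": 60},{"tx": -0.6,"ty": 1.8,"tz": -3.2,"twist": 0,"hand": 60},{"tx": -1.1,"ty": 3.4,"tz": -2,"twist": 0,"hand": 60},{"tx": -1.2,"ty": 3.85,"tz": 0,"twist": 0,"hand": 60},{"tx": -1.2,"ty": 3.85,"tz": 0,"twist": 0,"hand": 60},{"tx": -1.2,"ty": 3.85,"tz": 0,"twist": 0,"hand": 60},{"tx": -1.2,"ty": 3.85,"tz": 0,"twist": 0,"hand": 60},{"tx": -1.2,"ty": 3.85,"tz": 0,"twist": 0,"hand": 60}])

```text
t: 14.88
tool_pos: [0.3709, 0.055, 0.1932]
orientation: [0.0, 0.992, 0.127, 0.002]
contact_force: [1.6, -0.1, -1.4]
gripper_width: 0.065
finger_force: 67.0
```

Call:
move_arm(deltas=[{"tx": -1.2,"ty": 3.85,"tz": 0,"twist": 0,"hand": 60},{"tx": -1.2,"ty": 3.85,"tz": 0,"twist": 0,"hand": 60},{"tx": -1.2,"ty": 3.85,"tz": 0,"twist": 0,"hand": 60},{"tx": -1.2,"ty": 3.85,"tz": 0,"twist": 0,"hand": 60},{"tx": -1.2,"ty": 3.85,"tz": 0,"twist": 0,"hand": 60},{"tx": -1.2,"ty": 3.85,"tz": 0,"twist": 0,"hand": 60},{"tx": -1.2,"ty": 3.85,"tz": 0,"twist": 0,"hand": 60},{"tx": -0.9,"ty": 2.8,"tz": 2,"twist": 0,"hand": 60},{"tx": 0,"ty": 0,"tz": 2,"twist": 0,"hand": 60},{"tx": 0,"ty": 0,"tz": 0,"twist": 0,"hand": 60}])

```text
t: 15.72
tool_pos: [0.3533, -0.2549, 0.1499]
orientation: [-0.002, 0.992, 0.125, -0.001]
contact_force: [-1.3, 1.0, -1.6]
gripper_width: 0.0648
finger_force: 67.0
```

```bash
python3 -c "
from h import *
s=st(1,.037,.012)"
```

```text
t 15.7167 tcp [ 0.3533 -0.2549  0.1499] yaw 0.2502 F [-1.3  1.  -1.6] w 0.0648 f 67.0
rel to bay [0.16 0.57 8.88]
```

Call:
move_arm(deltas=[{"tx": 0.1,"ty": 0.2,"tz": 2.5,"twist": 0,"hand": 60},{"tx": 0,"ty": 0,"tz": 3.5,"twist": 0,"hand": 60},{"tx": 0,"ty": 0,"tz": 2.2,"twist": 0,"hand": 60},{"tx": 0,"ty": 0,"tz": 0,"twist": 0,"hand": 60},{"tx": 0,"ty": 0,"tz": 0,"twist": 0,"hand": 60}])

```text
t: 16.13
tool_pos: [0.3566, -0.2553, 0.07]
orientation: [-0.001, 0.992, 0.127, -0.001]
contact_force: [-0.2, 0.6, 0.2]
gripper_width: 0.0648
finger_force: 67.0
```

```bash
python3 -c "
from h import *
s=st(1,.037,0)"
```

```text
t 16.1333 tcp [ 0.3566 -0.2553  0.07  ] yaw 0.2549 F [-0.2  0.6  0.2] w 0.0648 f 67.0
rel to bay [-0.17  1.63  0.9 ]
```

Call:
move_arm(deltas=[{"tx": 0,"ty": 0,"tz": 0.7,"twist": 0,"hand": 60},{"tx": 0,"ty": 0.7,"tz": 0,"twist": 0,"hand": 60},{"tx": 0,"ty": 0.6,"tz": 0,"twist": 0,"hand": 60},{"tx": 0,"ty": 0,"tz": 0,"twist": 0,"hand": 60},{"tx": 0,"ty": 0,"tz": 0,"twist": 0,"hand": 60}])

```text
t: 16.55
tool_pos: [0.3611, -0.2699, 0.0637]
orientation: [0.001, 0.992, 0.126, 0.001]
contact_force: [-0.7, 0.5, -0.2]
gripper_width: 0.0648
finger_force: 67.3
```

```bash
python3 -c "
from h import *
s=st(1,.037,0)"
```

```text
t 16.55 tcp [ 0.3611 -0.2699  0.0637] yaw 0.2532 F [-0.7  0.5 -0.2] w 0.0648 f 67.3
rel to bay [-0.24  0.1   0.27]
```

Call:
move_arm(deltas=[{"tx": 0,"ty": 0,"tz": 0.25,"twist": 0,"hand": 60},{"tx": 0,"ty": 0.15,"tz": 0,"twist": 0,"hand": 60},{"tx": 0,"ty": 0,"tz": 0,"twist": 0,"hand": 60}])

```text
t: 16.8
tool_pos: [0.3607, -0.2698, 0.0606]
orientation: [-0.001, 0.992, 0.126, 0.0]
contact_force: [1.5, 3.9, 4.9]
gripper_width: 0.0645
finger_force: 67.9
```

```bash
python3 -c "
from h import *
s=st(1,.037,0)"
```

```text
t 16.8 tcp [ 0.3607 -0.2698  0.0606] yaw 0.253 F [1.5 3.9 4.9] w 0.0645 f 67.9
rel to bay [-0.21  0.12 -0.04]
```

Call:
move_arm(deltas=[{"tx": 0,"ty": 0,"tz": 0,"twist": 0,"hand": 80},{"tx": 0,"ty": 0,"tz": 0,"twist": 0,"hand": 100},{"tx": 0,"ty": 0,"tz": 0,"twist": 0,"hand": 100},{"tx": 0,"ty": 0,"tz": -2,"twist": 0,"hand": 100},{"tx": 0,"ty": 0,"tz": -4,"twist": 0,"hand": 100},{"tx": 0,"ty": 0,"tz": -4,"twist": 0,"hand": 100},{"tx": 0,"ty": 0,"tz": -4,"twist": 0,"hand": 100},{"tx": 0,"ty": 0,"tz": -2,"twist": 0,"hand": 60},{"tx": 0,"ty": 0,"tz": 0,"twist": 0,"hand": 60},{"tx": 0,"ty": 0,"tz": 0,"twist": 0,"hand": 60}])

```text
t: 17.63
tool_pos: [0.3616, -0.2717, 0.2219]
orientation: [0.002, 0.992, 0.127, 0.001]
contact_force: [-0.1, 0.1, -0.5]
gripper_width: 0.0517
finger_force: 0.0
```

```bash
python3 - <<'E'
from h import *
np.set_printoptions(precision=4,suppress=True)
s=sensors.observe();a=imaging.snapshot('wrist')
for i in(1,2,3):
  c,f=fitpot('wrist',a,BAY[i][:2],s,.024);d=c-BAY[i][:2];print(i,'rel mm',d@EX[:2]*1e3,d@EY[:2]*1e3,f)
T=imaging.snapshot('top')
for i in(1,2,3):
  c,f=fitpot('top',T,BAY[i][:2],None,.024);d=c-BAY[i][:2];print(i,'top rel mm',d@EX[:2]*1e3,d@EY[:2]*1e3,f)
cv2.imwrite('pics/w5.png',a[:,:,::-1])
print(s['tool_pos'],s['q'],rel([.4765,-.125,.15],s))
E
```

```text
1 rel mm 1.4548891318677333 1.7349331529886192 0.05581359297098079
2 rel mm -0.09438791162411456 2.0375811527392034 0.07807127781268629
3 rel mm -0.5545682820117399 2.3076534789098977 0.039364073454894184
1 top rel mm 8.457785572333178 4.813522120934012 2.0426257459505544
2 top rel mm -1.1294228426789001 0.5338664176447682 1.212717501815541
3 top rel mm -1.3604390465003633 0.7187189724726935 0.31390718449541977
[ 0.3616 -0.2717  0.2219] [-0.7404 -0.0256  2.0354 -0.0006  1.1268  0.5769] [ 14.79 -11.35   7.18]
```

View pics/w5.png

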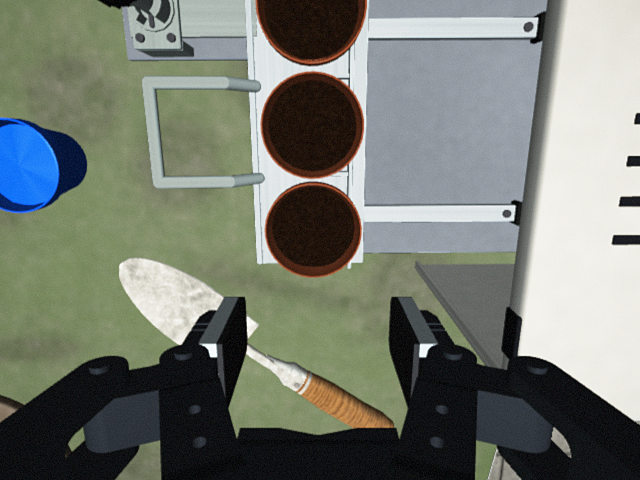

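The row stands right: pot centres at (313,228), (312,124), (312,15), all against the fence. Next, the knob.

Call:
move_arm(deltas=[{"tx": 2.96,"ty": -2.27,"tz": 0.4,"twist": 0,"hand": 60},{"tx": 2.96,"ty": -2.27,"tz": 0.4,"twist": 0,"hand": 60},{"tx": 2.96,"ty": -2.27,"tz": 0.4,"twist": 0,"hand": 60},{"tx": 2.96,"ty": -2.27,"tz": 0.4,"twist": 0,"hand": 60},{"tx": 2.96,"ty": -2.27,"tz": 0.4,"twist": 0,"hand": 60},{"tx": 0,"ty": 0,"tz": 0,"twist": 0,"hand": 60},{"tx": 0,"ty": 0,"tz": 0,"twist": 0,"hand": 60},{"tx": 0,"ty": 0,"tz": 0,"twist": 0,"hand": 60}])

```text
t: 18.4
tool_pos: [0.4739, -0.1232, 0.1983]
orientation: [-0.001, 0.992, 0.127, -0.002]
contact_force: [-0.1, 0.3, -0.4]
gripper_width: 0.0514
finger_force: 0.0
```

```bash
python3 - <<'E'
from h import *
np.set_printoptions(precision=4,suppress=True)
s=sensors.observe();a=imaging.snapshot('wrist')
K=np.array([.477,-.1245,.121]);u=w2p('wrist',K,s);print('pred',u)
g=cv2.GaussianBlur(cv2.cvtColor(a,cv2.COLOR_RGB2GRAY),(0,0),1);m=(g<70).astype(np.uint8)
M=np.zeros_like(m);cv2.circle(M,tuple(int(v) for v in u),55,1,-1);m&=M
m=cv2.morphologyEx(m,cv2.MORPH_OPEN,np.ones((9,9)));n,l,stt,ce=cv2.connectedComponentsWithStats(cv2.morphologyEx(m,cv2.MORPH_CLOSE,np.ones((15,15))))
for i in range(1,n):
  P=p2w('wrist',ce[i],.121,s);print(stt[i],ce[i],P,p2w('wrist',ce[i],.106,s))
print(s['tool_pos'],s['q'],w2p('wrist',K+[.014,0,0],s)-u)
cv2.imwrite('pics/k.png',a[:,:,::-1])
E
```

```text
pred [321.3829 250.2137]
[ 296  215   48   54 2098] [319.7531 241.9066] [ 0.4814 -0.1224  0.121 ] [ 0.4774 -0.1235  0.106 ]
[ 0.4739 -0.1232  0.1983] [-0.3428  0.0854  1.9729 -0.0009  1.0875  0.9736] [  6.5709 -23.9607]
```

View pics/k.png

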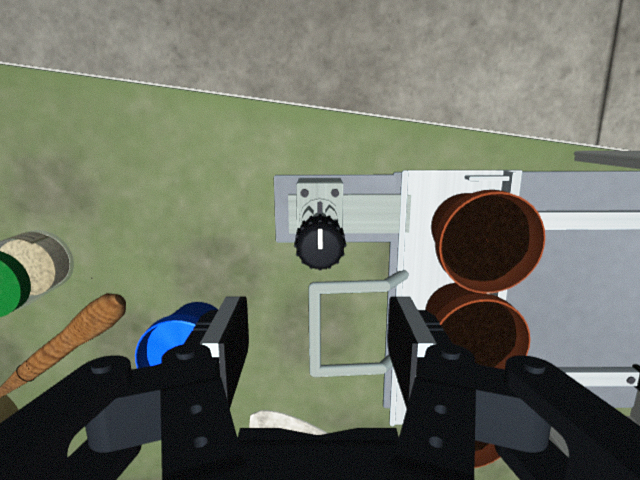

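The picture shows the knob's top disc centred at about (320,245), with the fingers open to either side and nothing in the way.

Call:
move_arm(deltas=[{"tx": 0.4,"ty": 0.12,"tz": 2.8,"twist": 0,"hand": 60},{"tx": 0,"ty": 0,"tz": 4,"twist": 0,"hand": 60},{"tx": 0,"ty": 0,"tz": 4,"twist": 0,"hand": 60},{"tx": 0,"ty": 0,"tz": 0,"twist": 0,"hand": 60},{"tx": 0,"ty": 0,"tz": 0,"twist": 0,"hand": 60},{"tx": 0,"ty": 0,"tz": 0,"twist": 0,"hand": 30},{"tx": 0,"ty": 0,"tz": 0,"twist": 0,"hand": 20},{"tx": 0,"ty": 0,"tz": 0,"twist": 0,"hand": 20},{"tx": 0,"ty": 0,"tz": 0,"twist": 0,"hand": 20}])

```text
t: 19.2
tool_pos: [0.4811, -0.1233, 0.0956]
orientation: [-0.0, 0.992, 0.126, 0.002]
contact_force: [-2.3, 4.9, 4.4]
gripper_width: 0.0258
finger_force: 58.8
```

```bash
python3 -c "
from h import *
s=st();print(s['wrist_torque'],s['q'])"
```

```text
t 19.2 tcp [ 0.4811 -0.1233  0.0956] yaw 0.2526 F [-2.3  4.9  4.4] w 0.0258 f 58.8
[ 0.66720171  0.33588649 -0.02461993] [-0.3397952   0.24404016  2.03183178  0.00255664  0.8625008   0.97676877]
```

Call:
move_arm(deltas=[{"tx": 0,"ty": -0.1,"tz": 0,"twist": 0,"hand": 20},{"tx": 0,"ty": 0,"tz": -0.5,"twist": 0,"hand": 20},{"tx": 0,"ty": 0,"tz": -0.5,"twist": 0,"hand": 20},{"tx": 0,"ty": 0,"tz": -0.3,"twist": 0,"hand": 20},{"tx": 0,"ty": 0,"tz": 0,"twist": 0,"hand": 20},{"tx": 0,"ty": 0,"tz": 0,"twist": 0,"hand": 20}])

```text
t: 19.7
tool_pos: [0.4805, -0.1231, 0.1055]
orientation: [0.001, 0.992, 0.127, 0.001]
contact_force: [4.9, -0.2, -9.4]
gripper_width: 0.026
finger_force: 59.5
```

```bash
python3 -c "
from h import *
s=st();print(s['wrist_torque'],s['q'])"
```

```text
t 19.7 tcp [ 0.4805 -0.1231  0.1055] yaw 0.2538 F [ 4.9 -0.2 -9.4] w 0.026 f 59.5
[-0.26626837 -1.0023948   0.00661222] [-3.38561287e-01  2.26565767e-01  2.02850161e+00  5.13924227e-05
  8.83393703e-01  9.78407688e-01]
```

Call:
move_arm(deltas=[{"tx": 0,"ty": 0,"tz": -0.3,"twist": 0,"hand": 20},{"tx": 0,"ty": 0,"tz": -0.15,"twist": 0,"hand": 20},{"tx": 0,"ty": 0,"tz": 0,"twist": 0,"hand": 20},{"tx": 0,"ty": 0,"tz": 0,"twist": 0,"hand": 20}])

```text
t: 20.03
tool_pos: [0.4804, -0.123, 0.1096]
orientation: [0.001, 0.992, 0.127, 0.001]
contact_force: [5.4, 0.5, -11.1]
gripper_width: 0.0259
finger_force: 59.6
```

```bash
python3 -c "
from h import *
s=st();print(s['wrist_torque'])"
```

```text
t 20.0333 tcp [ 0.4804 -0.123   0.1096] yaw 0.2537 F [  5.4   0.5 -11.1] w 0.0259 f 59.6
[-0.2931948  -1.19521722  0.00348969]
```

Call:
move_arm(deltas=[{"tx": 0.1,"ty": 0,"tz": 0,"twist": 0.1,"hand": 20},{"tx": 0,"ty": 0,"tz": 0,"twist": 0.12,"hand": 20},{"tx": 0,"ty": 0,"tz": 0,"twist": 0.12,"hand": 20},{"tx": 0,"ty": 0,"tz": 0,"twist": 0.12,"hand": 20},{"tx": 0,"ty": 0,"tz": 0,"twist": 0.12,"hand": 20},{"tx": 0,"ty": 0,"tz": 0,"twist": 0.12,"hand": 20},{"tx": 0,"ty": 0,"tz": 0,"twist": 0,"hand": 20},{"tx": 0,"ty": 0,"tz": 0,"twist": 0,"hand": 20}])

```text
t: 20.7
tool_pos: [0.4801, -0.1245, 0.1093]
orientation: [0.002, 0.975, -0.221, 0.0]
contact_force: [2.8, -6.7, -10.6]
gripper_width: 0.0261
finger_force: 59.6
```

```bash
python3 -c "
from h import *
s=st();print(s['wrist_torque'],s['q'][5])"
```

```text
t 20.7 tcp [ 0.4801 -0.1245  0.1093] yaw -0.4448 F [  2.8  -6.7 -10.6] w 0.0261 f 59.6
[-1.25148498 -0.49377532  0.00283194] 1.679824196719842
```

Call:
move_arm(deltas=[{"tx": 0,"ty": 0,"tz": -0.03,"twist": 0.1,"hand": 20},{"tx": 0,"ty": 0,"tz": 0,"twist": 0.1,"hand": 20},{"tx": 0,"ty": 0,"tz": 0,"twist": 0,"hand": 20}])

```text
t: 20.95
tool_pos: [0.4798, -0.1249, 0.1095]
orientation: [0.002, 0.948, -0.318, 0.0]
contact_force: [3.0, -6.7, -9.8]
gripper_width: 0.0259
finger_force: 59.6
```

```bash
python3 -c "
from h import *
s=st();print(s['wrist_torque'],s['q'][5])"
```

```text
t 20.95 tcp [ 0.4798 -0.1249  0.1095] yaw -0.6476 F [ 3.  -6.7 -9.8] w 0.0259 f 59.6
[-1.42193692 -0.41105438 -0.0111335 ] 1.8829312212935674
```

Turned 0.90; no wall yet.

Call:
move_arm(deltas=[{"tx": 0,"ty": 0,"tz": 0,"twist": 0.08,"hand": 20},{"tx": 0,"ty": 0,"tz": 0,"twist": 0.08,"hand": 20},{"tx": 0,"ty": 0,"tz": 0,"twist": 0,"hand": 20}])

```text
t: 21.2
tool_pos: [0.4795, -0.1251, 0.1094]
orientation: [0.003, 0.92, -0.392, 0.0]
contact_force: [2.3, -7.7, -10.3]
gripper_width: 0.0266
finger_force: 59.6
```

```bash
python3 -c "
from h import *
s=st();print(s['wrist_torque'],s['q'][5])"
```

```text
t 21.2 tcp [ 0.4795 -0.1251  0.1094] yaw -0.8067 F [  2.3  -7.7 -10.3] w 0.0266 f 59.6
[-1.50139771 -0.20594945 -0.04222645] 2.0422608568989156
```

Call:
move_arm(deltas=[{"tx": 0.08,"ty": 0.07,"tz": -0.02,"twist": 0.06,"hand": 20},{"tx": 0,"ty": 0,"tz": 0,"twist": 0.06,"hand": 20},{"tx": 0,"ty": 0,"tz": 0,"twist": 0,"hand": 20}])

```text
t: 21.45
tool_pos: [0.4792, -0.1254, 0.1094]
orientation: [0.002, 0.895, -0.447, -0.0]
contact_force: [1.6, -5.7, -10.7]
gripper_width: 0.0261
finger_force: 59.7
```

```bash
python3 -c "
from h import *
s=st();print(s['wrist_torque'],s['q'][5])"
```

```text
t 21.45 tcp [ 0.4792 -0.1254  0.1094] yaw -0.9263 F [  1.6  -5.7 -10.7] w 0.0261 f 59.7
[-1.16766223 -0.24722286  0.05288115] 2.1593798873232664
```

Call:
move_arm(deltas=[{"tx": 0.03,"ty": 0.03,"tz": 0,"twist": 0.05,"hand": 20},{"tx": 0,"ty": 0,"tz": 0,"twist": 0.04,"hand": 20},{"tx": 0,"ty": 0,"tz": 0,"twist": 0,"hand": 20}])

```text
t: 21.7
tool_pos: [0.479, -0.1256, 0.1094]
orientation: [0.002, 0.874, -0.486, -0.001]
contact_force: [1.3, -4.9, -10.1]
gripper_width: 0.0259
finger_force: 59.7
```

```bash
python3 -c "
from h import *
s=st();print(s['wrist_torque'],s['q'][5])"
```

```text
t 21.7 tcp [ 0.479  -0.1256  0.1094] yaw -1.0143 F [  1.3  -4.9 -10.1] w 0.0259 f 59.7
[-1.02930335 -0.23040429  0.36686726] 2.246845103317524
```

The wall is felt (0.37 N m at about 1.25 rad). Let down against it.

Call:
move_arm(deltas=[{"tx": 0,"ty": 0,"tz": 0.1,"twist": -0.02,"hand": 20},{"tx": 0,"ty": 0,"tz": 0.2,"twist": 0,"hand": 20},{"tx": 0,"ty": 0,"tz": 0.2,"twist": 0,"hand": 20},{"tx": 0,"ty": 0,"tz": 0,"twist": 0,"hand": 20},{"tx": 0,"ty": 0,"tz": 0,"twist": 0,"hand": 20}])

```text
t: 22.12
tool_pos: [0.4792, -0.1256, 0.1055]
orientation: [0.002, 0.879, -0.476, -0.001]
contact_force: [-1.1, -6.3, -4.9]
gripper_width: 0.0258
finger_force: 60.4
```

```bash
python3 -c "
from h import *
s=st();print(s['wrist_torque'],s['q'][5])"
```

```text
t 22.1167 tcp [ 0.4792 -0.1256  0.1055] yaw -0.9929 F [-1.1 -6.3 -4.9] w 0.0258 f 60.4
[-1.15783521  0.43554262  0.27170411] 2.2253563846158495
```

Call:
move_arm(deltas=[{"tx": 0,"ty": 0,"tz": 0.1,"twist": 0,"hand": 20},{"tx": 0,"ty": 0,"tz": 0,"twist": 0,"hand": 20},{"tx": 0,"ty": 0,"tz": 0,"twist": 0,"hand": 20}])

```text
t: 22.37
tool_pos: [0.4794, -0.1256, 0.1053]
orientation: [0.002, 0.879, -0.476, -0.001]
contact_force: [-2.4, -5.6, 0.9]
gripper_width: 0.026
finger_force: 60.8
```

```bash
python3 -c "
from h import *
s=st();print(s['wrist_torque'],s['q'][5])"
```

```text
t 22.3667 tcp [ 0.4794 -0.1256  0.1053] yaw -0.9928 F [-2.4 -5.6  0.9] w 0.026 f 60.8
[-1.089914    0.68486226  0.30221474] 2.2253929914006334
```

Call:
move_arm(deltas=[{"tx": 0,"ty": 0,"tz": 0,"twist": 0,"hand": 40},{"tx": 0,"ty": 0,"tz": 0,"twist": 0,"hand": 60},{"tx": 0,"ty": 0,"tz": 0,"twist": 0,"hand": 60},{"tx": 0,"ty": 0,"tz": 0,"twist": 0,"hand": 60},{"tx": 0,"ty": 0,"tz": -2,"twist": 0,"hand": 60},{"tx": 0,"ty": 0,"tz": -4,"twist": 0,"hand": 60},{"tx": 0,"ty": 0,"tz": -3,"twist": -0.12,"hand": 60},{"tx": 0,"ty": 0,"tz": 0,"twist": -0.12,"hand": 60},{"tx": 0,"ty": 0,"tz": 0,"twist": -0.12,"hand": 30},{"tx": 0,"ty": 0,"tz": 0,"twist": -0.12,"hand": 0}])

```text
t: 23.2
tool_pos: [0.4809, -0.1237, 0.1955]
orientation: [-0.0, 0.968, -0.252, 0.001]
contact_force: [1.1, 0.9, -0.9]
gripper_width: 0.028
finger_force: 0.0
```

Call:
move_arm(deltas=[{"tx": 0,"ty": 0,"tz": 0,"twist": -0.12,"hand": 0},{"tx": 0,"ty": 0,"tz": 0,"twist": -0.12,"hand": 0},{"tx": 0,"ty": 0,"tz": 0,"twist": -0.12,"hand": 0},{"tx": 0,"ty": 0,"tz": 0,"twist": -0.12,"hand": 0},{"tx": 0,"ty": 0,"tz": 0,"twist": -0.12,"hand": 0},{"tx": 0,"ty": 0,"tz": 0,"twist": -0.12,"hand": 0},{"tx": 0,"ty": 0,"tz": 0,"twist": -0.05,"hand": 0},{"tx": 0,"ty": 0,"tz": 0,"twist": 0,"hand": 0}])

```text
t: 23.87
tool_pos: [0.4802, -0.1235, 0.1943]
orientation: [-0.0, 0.992, 0.127, -0.0]
contact_force: [-0.1, -0.2, 0.6]
gripper_width: 0.0001
finger_force: 0.0
```

```bash
python3 - <<'E'
from h import *
s=st();a=imaging.snapshot('wrist')
cv2.imwrite('pics/k2.png',a[:,:,::-1])
for i in(1,2,3):
  c,f=fitpot('wrist',a,BAY[i][:2],s,.024);d=c-BAY[i][:2];print(i,'rel mm',d@EX[:2]*1e3,d@EY[:2]*1e3,f)
H=np.array([.3935,-.1414,.052]) # handle mid
print('above push start',rel(H+.022*EY+[0,0,.15-.052],s),'handle w',H@EX,H@EY)
E
```

```text
t 23.8667 tcp [ 0.4802 -0.1235  0.1943] yaw 0.2547 F [-0.1 -0.2  0.6] w 0.0001 f 0.0
1 rel mm -118.3549888848007 61.33797034528222 1.0
2 rel mm 12.209184314979401 -0.3786682152164484 0.3062687923385965
3 rel mm -0.27398440579742234 1.9265583016964722 0.10245765830386647
above push start [-8.84 -2.65  4.43] handle w 0.34510800607255343 -0.23608615830799234
```

View pics/k2.png

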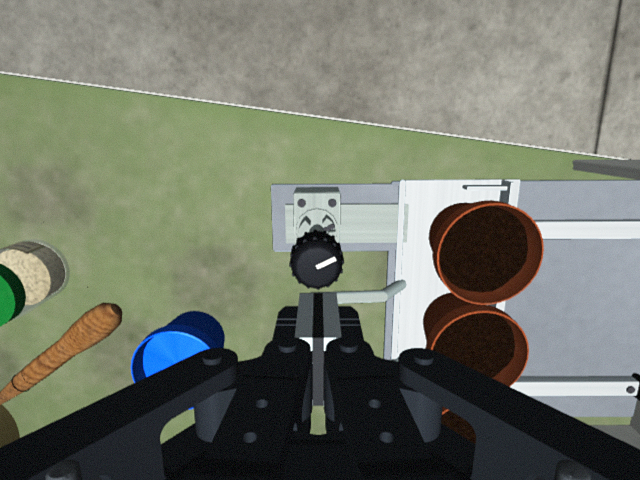

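The knob stands parked: its white mark at (327,263) now points about 65–70° clockwise. Move down in front of the handle.

Call:
move_arm(deltas=[{"tx": -2.95,"ty": -1.32,"tz": 0,"twist": 0,"hand": 0},{"tx": -2.95,"ty": -1.32,"tz": 0,"twist": 0,"hand": 0},{"tx": -2.95,"ty": -1.32,"tz": 0,"twist": 0,"hand": 0},{"tx": 0,"ty": 0,"tz": 2,"twist": 0,"hand": 0},{"tx": 0,"ty": 0,"tz": 4,"twist": 0,"hand": 0},{"tx": 0,"ty": 0,"tz": 4,"twist": 0,"hand": 0},{"tx": 0,"ty": 0,"tz": 4,"twist": 0,"hand": 0},{"tx": 0,"ty": 0,"tz": 1.8,"twist": 0,"hand": 0},{"tx": 0,"ty": 0,"tz": 0,"twist": 0,"hand": 0},{"tx": 0,"ty": 0,"tz": 0,"twist": 0,"hand": 0}])

```text
t: 24.75
tool_pos: [0.3839, -0.1073, 0.0356]
orientation: [-0.001, 0.992, 0.126, -0.001]
contact_force: [-0.3, -0.0, -0.2]
gripper_width: 0.0002
finger_force: 0.0
```

```bash
python3 -c "
from h import *
s=st();H=np.array([.3935,-.1414,.052]);print(rel(H,s))"
```

```text
t 24.75 tcp [ 0.3839 -0.1073  0.0356] yaw 0.2529 F [-0.3 -0.  -0.2] w 0.0002 f 0.0
[ 0.08  3.53 -1.64]
```

Call:
move_arm(deltas=[{"tx": 0,"ty": 0.4,"tz": 0,"twist": 0,"hand": 0},{"tx": 0,"ty": 0.4,"tz": 0,"twist": 0,"hand": 0},{"tx": 0,"ty": 0.3,"tz": 0,"twist": 0,"hand": 0},{"tx": 0,"ty": 0.2,"tz": 0,"twist": 0,"hand": 0},{"tx": 0,"ty": 0.2,"tz": 0,"twist": 0,"hand": 0},{"tx": 0,"ty": 0.2,"tz": 0,"twist": 0,"hand": 0},{"tx": 0,"ty": 0.2,"tz": 0,"twist": 0,"hand": 0},{"tx": 0,"ty": 0.3,"tz": 0,"twist": 0,"hand": 0},{"tx": 0,"ty": 0.3,"tz": 0,"twist": 0,"hand": 0},{"tx": 0,"ty": 0.3,"tz": 0,"twist": 0,"hand": 0}])

```text
t: 25.58
tool_pos: [0.3917, -0.135, 0.0362]
orientation: [-0.0, 0.992, 0.127, -0.0]
contact_force: [0.1, 2.0, 0.9]
gripper_width: -0.0001
finger_force: 0.9
```

Call:
move_arm(deltas=[{"tx": 0,"ty": 0.4,"tz": 0,"twist": 0,"hand": 0},{"tx": 0,"ty": 0.4,"tz": 0,"twist": 0,"hand": 0},{"tx": 0,"ty": 0.4,"tz": 0,"twist": 0,"hand": 0},{"tx": 0,"ty": 0.4,"tz": 0,"twist": 0,"hand": 0},{"tx": 0,"ty": 0.4,"tz": 0,"twist": 0,"hand": 0}])

```text
t: 26.0
tool_pos: [0.3968, -0.1547, 0.0362]
orientation: [-0.0, 0.992, 0.126, -0.0]
contact_force: [0.4, 2.1, 0.8]
gripper_width: 0.0002
finger_force: 0.9
```

```bash
python3 -c "
from h import *
s=st();H=np.array([.3935,-.1414,.052]);print(rel(H,s))"
```

```text
t 26.0 tcp [ 0.3968 -0.1547  0.0362] yaw 0.2537 F [0.4 2.1 0.8] w 0.0002 f 0.9
[ 0.01 -1.37 -1.58]
```

Call:
move_arm(deltas=[{"tx": 0,"ty": 0.45,"tz": 0,"twist": 0,"hand": 0},{"tx": 0,"ty": 0.45,"tz": 0,"twist": 0,"hand": 0},{"tx": 0,"ty": 0.45,"tz": 0,"twist": 0,"hand": 0},{"tx": 0,"ty": 0.45,"tz": 0,"twist": 0,"hand": 0},{"tx": 0,"ty": 0.45,"tz": 0,"twist": 0,"hand": 0},{"tx": 0,"ty": 0.45,"tz": 0,"twist": 0,"hand": 0},{"tx": 0,"ty": 0.45,"tz": 0,"twist": 0,"hand": 0},{"tx": 0,"ty": 0.45,"tz": 0,"twist": 0,"hand": 0},{"tx": 0,"ty": 0.45,"tz": 0,"twist": 0,"hand": 0},{"tx": 0,"ty": 0.45,"tz": 0,"twist": 0,"hand": 0}])

```text
t: 26.83
tool_pos: [0.4082, -0.1982, 0.0363]
orientation: [-0.0, 0.992, 0.127, -0.0]
contact_force: [1.4, 2.8, 0.1]
gripper_width: -0.0002
finger_force: 0.9
```

Call:
move_arm(deltas=[{"tx": 0,"ty": 0.45,"tz": 0,"twist": 0,"hand": 0},{"tx": 0,"ty": 0.45,"tz": 0,"twist": 0,"hand": 0},{"tx": 0,"ty": 0.45,"tz": 0,"twist": 0,"hand": 0},{"tx": 0,"ty": 0.45,"tz": 0,"twist": 0,"hand": 0},{"tx": 0,"ty": 0.4,"tz": 0,"twist": 0,"hand": 0},{"tx": 0,"ty": 0.35,"tz": 0,"twist": 0,"hand": 0},{"tx": 0,"ty": 0.3,"tz": 0,"twist": 0,"hand": 0},{"tx": 0,"ty": 0.2,"tz": 0,"twist": 0,"hand": 0}])

```text
t: 27.5
tool_pos: [0.4157, -0.2277, 0.0362]
orientation: [0.0, 0.992, 0.127, -0.0]
contact_force: [0.7, 2.2, -0.6]
gripper_width: 0.0002
finger_force: 0.8
```

```bash
python3 -c "
from h import *
s=st();H=np.array([.3935,-.1414,.052]);print(rel(H,s))"
```

```text
t 27.5 tcp [ 0.4157 -0.2277  0.0362] yaw 0.2537 F [ 0.7  2.2 -0.6] w 0.0002 f 0.8
[ 0.01 -8.91 -1.58]
```

Continue gently until the buffers are felt.

Call:
move_arm(deltas=[{"tx": 0,"ty": 0.25,"tz": 0,"twist": 0,"hand": 0},{"tx": 0,"ty": 0.25,"tz": 0,"twist": 0,"hand": 0},{"tx": 0,"ty": 0.25,"tz": 0,"twist": 0,"hand": 0},{"tx": 0,"ty": 0.25,"tz": 0,"twist": 0,"hand": 0},{"tx": 0,"ty": 0.25,"tz": 0,"twist": 0,"hand": 0},{"tx": 0,"ty": 0.25,"tz": 0,"twist": 0,"hand": 0},{"tx": 0,"ty": 0.2,"tz": 0,"twist": 0,"hand": 0}])

```text
t: 28.08
tool_pos: [0.42, -0.244, 0.0363]
orientation: [0.0, 0.992, 0.127, -0.0]
contact_force: [0.4, 1.7, -0.3]
gripper_width: 0.0001
finger_force: 0.8
```

Call:
move_arm(deltas=[{"tx": 0,"ty": 0.2,"tz": 0,"twist": 0,"hand": 0},{"tx": 0,"ty": 0.2,"tz": 0,"twist": 0,"hand": 0},{"tx": 0,"ty": 0.2,"tz": 0,"twist": 0,"hand": 0},{"tx": 0,"ty": 0.1,"tz": 0,"twist": 0,"hand": 0}])

```text
t: 28.42
tool_pos: [0.4218, -0.2508, 0.0363]
orientation: [0.0, 0.992, 0.127, 0.0]
contact_force: [1.3, 1.8, -0.1]
gripper_width: 0.0002
finger_force: 0.8
```

```bash
python3 -c "
from h import *
s=st();H=np.array([.3935,-.1414,.052]);print(rel(H,s))"
```

```text
t 28.4167 tcp [ 0.4218 -0.2508  0.0363] yaw 0.2538 F [ 1.3  1.8 -0.1] w 0.0002 f 0.8
[ 1.00e-02 -1.13e+01 -1.58e+00]
```

Call:
move_arm(deltas=[{"tx": 0,"ty": 0.2,"tz": 0,"twist": 0,"hand": 0},{"tx": 0,"ty": 0.2,"tz": 0,"twist": 0,"hand": 0},{"tx": 0,"ty": 0.1,"tz": 0,"twist": 0,"hand": 0}])

```text
t: 28.67
tool_pos: [0.4225, -0.254, 0.0362]
orientation: [-0.002, 0.992, 0.126, -0.001]
contact_force: [0.8, 8.8, 4.2]
gripper_width: 0.0
finger_force: 4.2
```

Call:
move_arm(deltas=[{"tx": 0,"ty": 0.1,"tz": 0,"twist": 0,"hand": 0},{"tx": 0,"ty": 0.1,"tz": 0,"twist": 0,"hand": 0},{"tx": 0,"ty": 0.1,"tz": 0,"twist": 0,"hand": 0}])

```text
t: 28.92
tool_pos: [0.4224, -0.2542, 0.0361]
orientation: [-0.004, 0.992, 0.125, -0.001]
contact_force: [1.5, 15.9, 8.8]
gripper_width: -0.0001
finger_force: 7.9
```

```bash
python3 -c "
from h import *
s=st();H=np.array([.3935,-.1414,.052]);print(rel(H,s))"
```

```text
t 28.9167 tcp [ 0.4224 -0.2542  0.0361] yaw 0.2513 F [ 1.5 15.9  8.8] w -0.0001 f 7.9
[ -0.   -11.66  -1.48]
```

Buffers reached (16 N, no further travel). Back off and check.

Call:
move_arm(deltas=[{"tx": 0,"ty": -0.4,"tz": 0,"twist": 0,"hand": 0},{"tx": 0,"ty": -1,"tz": 0,"twist": 0,"hand": 0},{"tx": 0,"ty": -2,"tz": 0,"twist": 0,"hand": 0},{"tx": 0,"ty": -1,"tz": 0,"twist": 0,"hand": 0},{"tx": 0,"ty": 0,"tz": -2,"twist": 0,"hand": 0},{"tx": 0,"ty": 0,"tz": -4,"twist": 0,"hand": 0},{"tx": 0,"ty": 0,"tz": -4,"twist": 0,"hand": 0},{"tx": -2,"ty": 0,"tz": -3,"twist": 0,"hand": 0},{"tx": -2,"ty": 0,"tz": 0,"twist": 0,"hand": 0},{"tx": 0,"ty": 0,"tz": 0,"twist": 0,"hand": 0}])

```text
t: 29.75
tool_pos: [0.3729, -0.2269, 0.1684]
orientation: [0.002, 0.992, 0.126, 0.001]
contact_force: [-0.3, -0.7, -0.5]
gripper_width: -0.0004
finger_force: 0.0
```

```bash
python3 - <<'E'
from h import *
st();a=imaging.snapshot('side')[:,:,::-1];w=imaging.snapshot('wrist')[:,:,::-1]
c=cv2.resize(a[95:245,300:420],(440,550),interpolation=cv2.INTER_CUBIC)
cv2.imwrite('pics/end.png',np.hstack([c,cv2.resize(w,(360,270)).repeat(1,0) if False else cv2.copyMakeBorder(cv2.resize(w,(360,270)),0,280,0,0,cv2.BORDER_CONSTANT)]))
E
```

```text
t 29.75 tcp [ 0.3729 -0.2269  0.1684] yaw 0.2532 F [-0.3 -0.7 -0.5] w -0.0004 f 0.0
```

View pics/end.png

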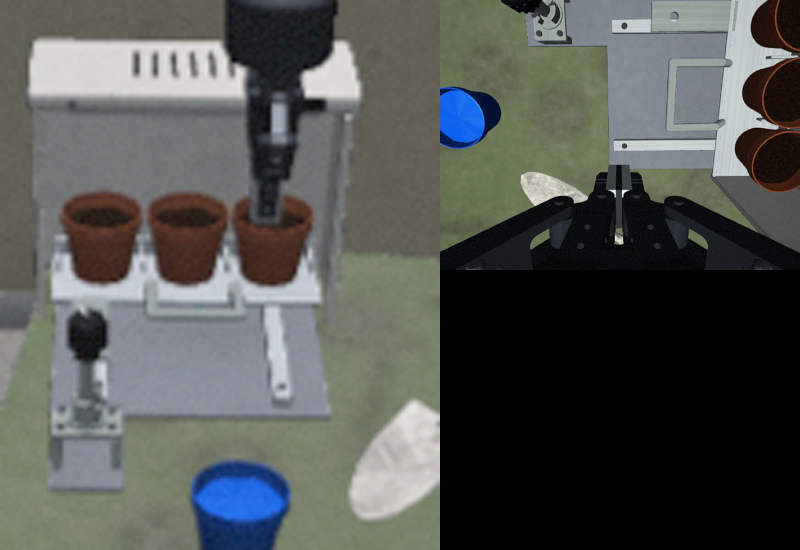

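The crop shows the tray home under the hood. The three pots stand upright in an even row (rims at about (101,210), (187,210), (272,210) in the crop) and the knob is still up at (88,332).

```bash
python3 -c "
from cell import workorder
print(workorder.job_done())"
```

```text
the job is handed in; nothing more can be done
None
```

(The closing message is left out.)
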